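# Torque the mould clamp bolt with the click wrench

### The arm

A 6-joint arm with a two-finger parallel gripper is mounted at the origin on a cart in front of the work surface, level with it; the furniture and walls round the work are solid. World frame = base frame: x ahead of the robot, y to its left, z up, the work surface at z = 0. Lengths are in mm, angles in rad, forces in N, time in s.
With the tool pointing down it reaches from about 400 to 925 mm from the base axis. Payload 12.5 kg.
Tool frame: the origin (TCP) lies midway between the tips of the shut fingers; the grasp point (between the pads) lies 19 mm behind it; z points along the fingers, y is the direction in which the jaws open and shut (so a half turn about z gives the same grasp; the last joint's range is limited). The gripper opens to 95 mm and grips with 3 to 60 N. Pads are 20 mm wide; open, the fingers measure 119 mm over their backs; the gripper's body (75 mm by 180 mm) begins 59 mm behind the grasp point.
Start: joints at [-1.451, 0.491, 1.559, -0, 1.092, -0.106], TCP at [139.951, -609.147, 214.661] pointing down, gripper open.
Joint ranges: [-3.1, 3.1], [-0.84, 2.19], [0.05, 2.79], [-1.13, 4.28], [0.06, 2.93], [-2.69, 2.69]. Speed limits (rad/s): [2.22, 2.22, 2.79, 3.14, 3.14, 3.14].

### API

Orientations are given as [roll, pitch, yaw] about the fixed x, y, z axes, in that order (R = Rz(yaw) Ry(pitch) Rx(roll)).
In Python, from cell import env gives the robot as it stands.
- The arm moves only by the tool drive_tool, never from a script. Its argument "increments" is a list of rows, each a list of 2 entries, a list of its own where there are three numbers: the shift along the tool's x, y, z as a fraction of full scale, then the turn, a rotation vector about the tool's x, y, z as a fraction of full scale. In form: [[[x, y, z], [ax, ay, az]], ...]. A call has 1 to 5 rows; each row shifts and turns the commanded pose from where the row before left it, along the tool's axes as they then stand; what a row does not reach is not made up. Full scale, the value 1, is 30 mm for a shift and 0.08 rad for a turn. A row lasts 1/12 s, in which the tool goes at most 41.7 mm and 7.16 degrees, less where a joint would pass 70% of its speed; a pose out of reach is approached as far as the arm can. A call with a number of a shift or a turn outside -1 to 1 is refused whole. A call with a gripper value outside its range is refused whole. "jaw" is the opening, from -1 (shut) to 1 (fully open), so that 0 is half open, set as the call begins (left out, the last holds). The fingers move at their own pace and stop on an object; the grip force is fixed at half the most. Time passes only in rows, so rows that do not move let the fingers close. It gives the time, the measured TCP pose, the force and the opening at its end, in the units of the state.
- env.state(): the state, without advancing time (a new reading comes with each control period).
- env.read_camera(name): name is "scene" or "side" or "wrist"; returns a dict with "pixels" (480x640x3 uint8, blue, green, red), "vertical_fov" (degrees; the focal length in pixels is half the picture's height over the tangent of half this angle, whatever the lens; pixels are square), "cx", "cy" (the principal point, pixels), "world_to_cam" (4x4, takes a point from world to camera coordinates). Camera axes: x right, y down, z forward; pixel columns grow to the right and rows downward; lengths in mm; the calibration is good to about 2 mm. The wrist camera is an equidistant fisheye: a pixel r from the principal point sees the ray r / f radians off the axis. A picture is of the moment at which its call begins. There is no depth.
- env.job_done(): hands the job in, once; it reports no verdict.
Trained networks look in a picture, given as the dict that the camera call returned (one of the last four; its "shot" number tells which), for a name from the list of things; names that differ only in an ending like _2 or _b are one class to them, and where a whole thing is asked for, a point or a joint stands for the part that bears it (a point fixed in the world has none). Each returns a list of dicts, best first, with "score" (0 to 1); they miss things now and then, are a little off and sometimes report something else, mostly with a low value. They report only what shows in the picture. A call takes as long as a camera call.
- env.boxes_of(target, picture): "point" ([x, y, z] in mm, in world coordinates, good to about 4 mm: the middle of the surface that is visible of it).
- env.tip_of(target, picture): "point" ([x, y, z] in mm, in world coordinates, good to about 4 mm: a listed point, or the origin of a listed thing).
The state is a dict: "t": time; "joints": joint angles; "qvel": joint speeds; "tau": joint torques, N m; "eef_pos": TCP position; "tcp_rot": TCP orientation; "ft_force": force on the tool from outside, world axes, zero at the start; "moment": the same for the moment, N m; "opening": opening from 0.0 (shut) to 1.0 (fully open).
Only numpy, scipy, OpenCV 4.12 (cv2) and the standard library are available. Lean on these libraries where they do the work, as an engineer would, in place of code of your own. Each camera call takes 0.05 s, during which the arm holds its last target.

### The job

Tighten the bolt of the strap clamp that holds the mould on its setting plate: take the click wrench from its blue cradle, set its socket fully home on the bolt head without ramming it, and turn clockwise until the wrench clicks over. Stop turning at the click, do not force the handle on; then lift the wrench off, lay it back in its cradle the way it lay and let go. Leave the other tools and parts where they are.

Things in the scene. Friction and masses are not known exactly. Their poses are not given: they have to be found in the camera images.
- wrench: Head and socket of the loose click wrench (270 mm, 0.45 kg), used level, socket down. Origin: centre of the socket's mouth (lower rim); z up the socket's axis; handle along -x. Socket: 41 mm outside, hexagon bore 28.5 mm across flats, 18 mm deep, x axis at a corner of the hexagon. Round head 41 mm across, its top 67 mm above the mouth.
- wrench_grip (a point): Where to hold the wrench, on its black grip (92 x 26 wide x 24 high mm, upright flat sides): 135 mm from the socket's axis, 50 mm above the mouth, mid-height. x axis along the handle to the head, z up. The grip spans 103 to 195 mm from the socket's axis; in front of it (42 to 103) and behind it (195 to 231) are 16 mm bars; yellow end cap.
- wrench_click (a joint): Breakaway joint, upright pivot 34 mm behind the socket's axis. 0: straight, held rigid by a spring until the handle is driven clockwise (seen from above) with about 0.9 N m at the pivot; then it clicks over: resistance falls, the handle swings on clockwise. Clicked from 0.06 rad, over-driven from 0.22, hard stop 0.28. Springs back when let go.
- bolt_head (a point): Centre of the underside of the clamp's hexagon bolt head, on its washer, 53 mm above the table; the socket is home when its mouth is here. Head 27 mm across flats, 14 mm high, top 3 mm bevelled. z up; x axis at the corner with a yellow dot, turns with the bolt. Turns clockwise at 0.25 N m for an unknown 0.4 to 0.9 rad, then pulls tight.
- bolt_corner (a point): The corner of the bolt head with the yellow dot, 15 mm from the bolt's axis and 11 mm above the washer; turns with the bolt.
- setup_plate: Fixed plate 160 x 190 x 20 mm (x, y, z; origin at the centre of its underside) with a steel mould half (nothing but the bolt above 55 mm over the table), back stop, and strap clamp 30 mm wide along x, its bolt at x = -34 mm, y = 0. Its -x side looks roughly towards the robot. The tall press stands behind the black mat to its right: keep the arm clear of it.
- wrench_cradle: Fixed blue cradle, base 190 x 56 mm, forks at x = +74 and -74 mm (8 mm thick), 24 mm wide inside, flared above up to 84 mm high, fork floors 52 mm above the table. Origin: centre of its underside, z up. The wrench's bars lie in the forks, head to +x: wrench origin then at x = 125 to 152, y = 0, z = 10 mm, x axes alike.
- pliers: Blue-handled long-nose pliers, 200 mm, lying on the black mat: leave alone.
- caliper: Steel caliper, 210 mm, lying on the black mat: leave alone.
- screwdriver_green: Screwdriver with green handle, 170 mm, lying by the vice: leave alone.
- mould_insert_spare: Spare steel mould insert 34 x 62 x 20 mm on the black mat: leave alone.
- hex_nut: Hexagon nut, 24 mm wide, 13 mm high, on the table near its front edge: leave alone.
- brass_drift: Brass hexagon bar, 126 mm, lying behind the plate: leave alone.

How it is judged (in metres and radians):
On the way, in this order (a step that is already met when the one before it is completed fails the run):
1. the socket is fully home on the bolt head, before the wrench has clicked (horizontal distance between wrench and bolt_head below 0.004 m and z of wrench in the frame of bolt_head below 0.004 m and angle between wrench's own z axis and vertical below 0.07 rad and value of joint wrench_click below 0.03 rad), for 0.1 s.
2. with the socket still on the bolt head, the wrench clicks over: the breakaway joint passes 0.06 rad (horizontal distance between wrench and bolt_head below 0.005 m and z of wrench in the frame of bolt_head below 0.008 m and value of joint wrench_click above 0.06 rad and distance of bolt_corner from where it was at the start of the episode above 0.005 m), for 0.05 s.
At the end, for the whole second after the job is handed in: Bolt still tightened (corner 4.5 mm or more from its start); wrench straight (joint under 0.03 rad), released and at rest in both cradle forks, head to +x: origin 118 to 158 mm along x, within 12 mm in y, 4 to 16 mm above the table, level and in line within 0.12 rad (distance of bolt_corner from where it was at the start of the episode above 0.0045 m and value of joint wrench_click below 0.03 rad and x of wrench in the frame of wrench_cradle between 0.118 and 0.158 m and y of wrench in the frame of wrench_cradle between -0.012 and 0.012 m and z of wrench in the frame of wrench_cradle between 0.004 and 0.016 m and angle between the x axis of wrench and the x axis of wrench_cradle, either way round below 0.12 rad and angle between wrench's own z axis and vertical below 0.12 rad and linear speed of wrench below 0.02 m/s); the robot touches nothing.
It fails at once if the handle is forced on past its click towards the end stop (joint over 0.22 rad) (value of joint wrench_click above 0.22 rad).
It fails at once if one of the pliers, caliper, green screwdriver, spare insert, nut or brass drift is moved by more than 2 cm (distance of any of pliers, caliper, screwdriver_green, mould_insert_spare, hex_nut, brass_drift from where it was at the start of the episode above 0.02 m).
It fails at once if the socket is rammed down on the bolt head: presses with over 25 N before it has slipped over it (mouth still more than 8 mm above the washer) (contact force between wrench and setup_plate above 25 N and z of wrench in the frame of bolt_head above 0.008 m).
It also fails if it takes over 64 s, if anything falls off the work surface, if the arm or the gripper's body presses on something with over 40 N, if the wrist force passes 120 N, or if a joint passes its speed limit or range.

## Working session

There is one attempt and no reset: what is moved stays moved. The work goes in short steps, Python scripts to look and compute and a tool call to move; the robot and the scene stay as the last step left them, time stands still between calls to the robot, and variables do not carry over. Pictures are saved under pics/ and viewed, and the job is handed in when it is done.

Besides the shell and the picture viewer there is one more tool, called after "Call:" as name(argument=value, ...), one argument or row to a line, values as JSON. drive_tool: Moves the arm, as the interface text tells. Its arguments: {"type":"object","properties":{"increments":{"type":"array","items":{"type":"array"}},"jaw":{"type":"number"}},"required":["increments"]}

```bash
ls; mkdir -p pics; cat > h.py <<'E'
import numpy as np, cv2
from cell import env
def shot(n,save=None):
    p=env.read_camera(n)
    if save: cv2.imwrite('pics/'+save,p['pixels'])
    return p
def f(p): return p['pixels'].shape[0]/2/np.tan(np.radians(p['vertical_fov'])/2)
def proj(p,X,fish=False):
    T=np.array(p['world_to_cam']);c=T[:3,:3]@np.array(X,float)+T[:3,3]
    if fish:
        r=np.hypot(c[0],c[1]);th=np.arctan2(r,c[2]);k=f(p)*th/r
        return np.array([p['cx']+k*c[0],p['cy']+k*c[1]])
    return np.array([p['cx']+f(p)*c[0]/c[2],p['cy']+f(p)*c[1]/c[2]])
def ray(p,uv,fish=False):
    T=np.array(p['world_to_cam']);R=T[:3,:3];o=-R.T@T[:3,3]
    d=np.array([(uv[0]-p['cx'])/f(p),(uv[1]-p['cy'])/f(p),1.])
    if fish:
        r=np.hypot(d[0],d[1]);d=np.array([d[0]/r*np.sin(r),d[1]/r*np.sin(r),np.cos(r)]) if r>0 else np.array([0,0,1.])
    d=R.T@d;return o,d/np.linalg.norm(d)
def atz(p,uv,z,fish=False):
    o,d=ray(p,uv,fish);return o+d*(z-o[2])/d[2]
def tri(L):
    A=0;b=0
    for o,d in L:
        M=np.eye(3)-np.outer(d,d);A=A+M;b=b+M@o
    return np.linalg.solve(A,b)
E
python3 - <<'E'
from h import *
np.set_printoptions(precision=1,suppress=True)
print(env.state())
for n in ['scene','side','wrist']:
    p=shot(n,n+'0.png')
    print(n,p['vertical_fov'],p['cx'],p['cy'],np.array(p['world_to_cam']).round(2).tolist())
    for t in ['wrench','wrench_grip','bolt_head','bolt_corner','setup_plate','wrench_cradle']:
        for m in ('tip_of','boxes_of'):
            print(t,m,[(np.array(r['point']).round(1).tolist(),round(r['score'],2)) for r in getattr(env,m)(t,p)[:2]])
E
```

```text
pics
{'t': 0.0, 'joints': array([-1.5,  0.5,  1.6, -0. ,  1.1, -0.1]), 'qvel': array([ 0.,  0.,  0.,  0., -0.,  0.]), 'tau': array([ -0. , -61.3, -25.8,   0.1,   0. ,  -0. ]), 'eef_pos': array([ 139.9, -608.9,  214.1]), 'tcp_rot': array([-3.1, -0. ,  0.2]), 'ft_force': array([-0.3,  0.5,  0.2]), 'moment': array([0., 0., 0.]), 'opening': 1.00091849380709}
scene 54.07072989102706 322.3122920250749 241.42820284524583 [[-0.61, -0.8, -0.02, 340.5], [-0.47, 0.38, -0.8, 378.18], [0.64, -0.47, -0.6, 645.41], [0.0, 0.0, 0.0, 1.0]]
wrench tip_of [([658.1, 252.7, 9.8], 0.91)]
wrench boxes_of [([531.0, 264.0, 71.2], 0.64)]
wrench_grip tip_of [([527.0, 261.5, 61.2], 0.9)]
wrench_grip boxes_of [([495.8, 261.6, 69.3], 0.97)]
bolt_head tip_of [([535.7, 28.4, 53.1], 0.47), ([662.3, 257.4, 11.7], 0.29)]
bolt_head boxes_of [([529.4, 32.9, 67.2], 0.45), ([492.7, 261.9, 69.8], 0.4)]
bolt_corner tip_of [([547.4, 17.4, 67.5], 0.64), ([539.1, 28.4, 57.7], 0.18)]
bolt_corner boxes_of [([813.9, 19.8, 10.0], 0.74), ([534.3, 33.7, 66.3], 0.55)]
setup_plate tip_of [([573.0, 23.0, 2.6], 0.57)]
setup_plate boxes_o
[... 730 characters left out ...]
22)]
bolt_corner boxes_of [([535.4, 24.0, 65.6], 0.45)]
setup_plate tip_of [([574.7, 18.7, -3.6], 0.56)]
setup_plate boxes_of [([562.9, -19.9, 18.0], 0.85)]
wrench_cradle tip_of [([529.1, 258.7, 1.6], 0.92)]
wrench_cradle boxes_of [([550.7, 244.2, 7.2], 0.67)]
wrist 65.70646984690485 323.25563017462764 240.53883750451266 [[0.22, -0.97, 0.0, -625.5], [-0.95, -0.22, 0.24, -26.89], [-0.23, -0.05, -0.97, 390.44], [0.0, 0.0, 0.0, 1.0]]
wrench tip_of []
wrench boxes_of []
wrench_grip tip_of []
wrench_grip boxes_of []
bolt_head tip_of []
bolt_head boxes_of []
bolt_corner tip_of []
bolt_corner boxes_of []
setup_plate tip_of []
setup_plate boxes_of []
wrench_cradle tip_of []
wrench_cradle boxes_of []
```

View pics/scene0.png

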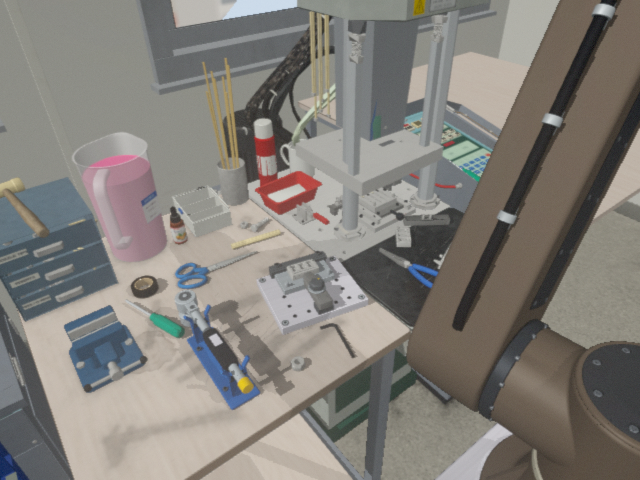

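View pics/side0.png

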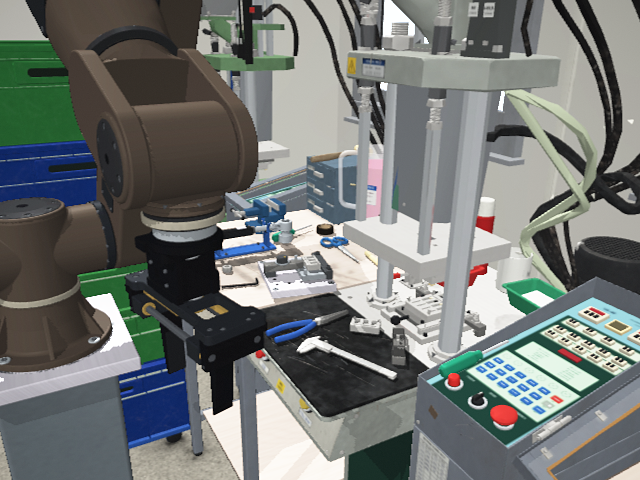

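View pics/wrist0.png

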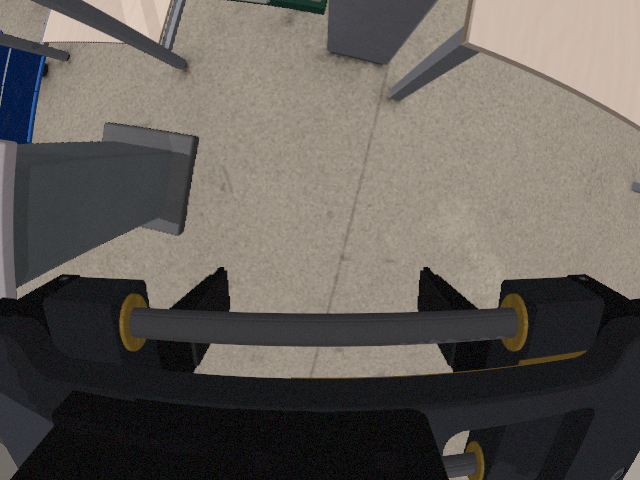

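The scene view shows the wrench in its blue cradle (head at about (190,300), yellow cap at (244,384)). The bolt sits on the clamp at about (320,283), and the press columns stand behind it. I'll grasp with the tool turned half round, so the last joint stays mid-range for the tightening.

```bash
cat >> h.py <<'E'
from scipy.spatial.transform import Rotation as Ro
np.set_printoptions(precision=2,suppress=True)
def plan(p,yaw,n,roll=np.pi,pitch=0,start=None,off=(0,0,0),show=5):
    s=env.state(); p0=np.array(s['eef_pos']);R0=Ro.from_euler('xyz',s['tcp_rot'])
    R1=Ro.from_euler('xyz',[roll,pitch,yaw]); rv=(R0.inv()*R1).as_rotvec()
    rows=[];pp=p0.copy();R=R0
    st=Ro.from_rotvec(rv/n)
    for i in range(n):
        t=p0+(np.array(p)-p0)*(i+1)/n
        d=R.inv().apply(t-pp)/30
        rows.append([[round(float(v),2) for v in d],[round(float(v),2) for v in rv/n/.08]])
        pp=pp+R.apply(np.array(rows[-1][0])*30);R=R*Ro.from_rotvec(np.array(rows[-1][1])*.08)
    print('t',s['t'],'p',p0,'rot',np.array(s['tcp_rot']),'F',np.array(s['ft_force']),'M',np.array(s['moment']),'op',s['opening'],'q6',s['joints'][5])
    for r in rows[:show]:print(r,',')
E
python3 - <<'E'
from h import *
p=shot('scene')
for uv in [(352,235),(425,200),(262,232),(297,280)]: print(uv,atz(p,uv,0))
plan([430,-150,260],1.57,17)
E
```

```text
(352, 235) [ 687.75 -189.05    0.  ]
(425, 200) [ 686.74 -452.01    0.  ]
(262, 232) [840.44 -19.38   0.  ]
(297, 280) [634.8   15.42   0.  ]
t 2.0 p [ 139.97 -609.13  214.68] rot [3.14 0.   0.23] F [ 0.84 -0.26 -0.29] M [-0.02 -0.02  0.02] op 1.0029227654196544 q6 -0.10561322274785666
[[0.76, -0.75, -0.09], [0.0, 0.0, -0.99]] ,
[[0.81, -0.69, -0.09], [0.0, 0.0, -0.99]] ,
[[0.86, -0.62, -0.09], [0.0, 0.0, -0.99]] ,
[[0.91, -0.55, -0.09], [0.0, 0.0, -0.99]] ,
[[0.96, -0.48, -0.08], [0.0, 0.0, -0.99]] ,
```

Call:
drive_tool(
  increments=[
    [[0.76,-0.75,-0.09],[0,0,-0.99]],
    [[0.81,-0.69,-0.09],[0,0,-0.99]],
    [[0.86,-0.62,-0.09],[0,0,-0.99]],
    [[0.91,-0.55,-0.09],[0,0,-0.99]],
    [[0.96,-0.48,-0.08],[0,0,-0.99]],
  ],
)

```text
t: 2.42
eef_pos: [225.8, -472.7, 228.0]
tcp_rot: [3.141, 0.0, 0.625]
ft_force: [0.9, -0.8, -0.1]
opening: 0.999
```

```bash
python3 - <<'E'
from h import *
plan([430,-150,260],1.57,12)
E
```

```text
t 2.4167 p [ 225.81 -472.73  228.02] rot [3.14 0.   0.63] F [ 0.85 -0.78 -0.11] M [-0.05 -0.04 -0.02] op 0.9992776314497859 q6 -0.3058368786904585
[[0.98, -0.39, -0.09], [0.0, 0.0, -0.98]] ,
[[1.02, -0.32, -0.09], [0.0, 0.0, -0.98]] ,
[[1.03, -0.24, -0.09], [0.0, 0.0, -0.98]] ,
[[1.05, -0.15, -0.09], [0.0, 0.0, -0.98]] ,
[[1.06, -0.07, -0.09], [0.0, 0.0, -0.98]] ,
```

Call:
drive_tool(
  increments=[
    [[0.98,-0.39,-0.09],[0,0,-0.98]],
    [[1,-0.32,-0.09],[0,0,-0.98]],
    [[1,-0.24,-0.09],[0,0,-0.98]],
    [[1,-0.15,-0.09],[0,0,-0.98]],
    [[1,-0.07,-0.09],[0,0,-0.98]],
  ],
)

```text
t: 2.83
eef_pos: [308.4, -342.1, 241.6]
tcp_rot: [3.141, 0.0, 1.018]
ft_force: [0.5, -0.1, 0.3]
opening: 0.996
```

```bash
python3 - <<'E'
from h import *
plan([430,100,260],2.3,16,show=10)
E
```

```text
t 2.8333 p [ 308.36 -342.14  241.65] rot [3.14 0.   1.02] F [ 0.51 -0.09  0.26] M [-0.05 -0.08  0.02] op 0.996435838611218 q6 -0.42759218818188405
[[0.92, -0.27, -0.04], [0.0, 0.0, -1.0]] ,
[[0.93, -0.19, -0.04], [0.0, 0.0, -1.0]] ,
[[0.95, -0.12, -0.04], [0.0, 0.0, -1.0]] ,
[[0.95, -0.04, -0.03], [0.0, 0.0, -1.0]] ,
[[0.96, 0.03, -0.04], [0.0, 0.0, -1.0]] ,
[[0.95, 0.11, -0.04], [0.0, 0.0, -1.0]] ,
[[0.94, 0.18, -0.04], [0.0, 0.0, -1.0]] ,
[[0.92, 0.26, -0.04], [0.0, 0.0, -1.0]] ,
[[0.89, 0.34, -0.04], [0.0, 0.0, -1.0]] ,
[[0.87, 0.4, -0.04], [0.0, 0.0, -1.0]] ,
```

```bash
python3 - <<'E'
from h import *
plan([440,-80,260],1.8,10,show=10)
E
```

```text
t 2.8333 p [ 308.36 -342.14  241.65] rot [3.14 0.   1.02] F [ 0.51 -0.09  0.26] M [-0.05 -0.08  0.02] op 0.996435838611218 q6 -0.42759218818188405
[[0.97, -0.09, -0.06], [0.0, 0.0, -0.98]] ,
[[0.98, -0.0, -0.06], [0.0, 0.0, -0.98]] ,
[[0.98, 0.06, -0.06], [0.0, 0.0, -0.98]] ,
[[0.96, 0.15, -0.07], [0.0, 0.0, -0.98]] ,
[[0.96, 0.22, -0.06], [0.0, 0.0, -0.98]] ,
[[0.93, 0.29, -0.06], [0.0, 0.0, -0.98]] ,
[[0.91, 0.36, -0.06], [0.0, 0.0, -0.98]] ,
[[0.87, 0.44, -0.06], [0.0, 0.0, -0.98]] ,
[[0.84, 0.5, -0.06], [0.0, 0.0, -0.98]] ,
[[0.8, 0.57, -0.06], [0.0, 0.0, -0.98]] ,
```

Call:
drive_tool(
  increments=[
    [[0.97,-0.09,-0.06],[0,0,-0.98]],
    [[0.98,0,-0.06],[0,0,-0.98]],
    [[0.98,0.06,-0.06],[0,0,-0.98]],
    [[0.96,0.15,-0.07],[0,0,-0.98]],
    [[0.96,0.22,-0.06],[0,0,-0.98]],
  ],
)

```text
t: 3.25
eef_pos: [374.7, -211.3, 251.0]
tcp_rot: [3.141, 0.0, 1.41]
ft_force: [1.1, 0.3, 0.5]
opening: 0.999
```

Call:
drive_tool(
  increments=[
    [[0.93,0.29,-0.06],[0,0,-0.98]],
    [[0.91,0.36,-0.06],[0,0,-0.98]],
    [[0.87,0.44,-0.06],[0,0,-0.98]],
    [[0.84,0.5,-0.06],[0,0,-0.98]],
    [[0.8,0.57,-0.06],[0,0,-0.98]],
  ],
)

```text
t: 3.67
eef_pos: [441.0, -80.4, 259.9]
tcp_rot: [3.141, 0.0, 1.802]
ft_force: [-0.0, -0.6, 0.6]
opening: 1.005
```

```bash
python3 - <<'E'
from h import *
T=shot('wrist','w1.png')
plan([530,200,260],3.1,17,show=10)
R=np.array(T['world_to_cam']);print(-R[:3,:3].T@R[:3,3])
E
```

```text
t 3.7167 p [442.56 -77.46 260.26] rot [ 3.14 -0.    1.81] F [-0.03  1.06 -0.08] M [-0.02 -0.09  0.03] op 0.9994408787625177 q6 -0.5595556389896479
[[0.49, 0.29, 0.0], [0.0, 0.0, -0.95]] ,
[[0.46, 0.34, 0.0], [0.0, 0.0, -0.95]] ,
[[0.44, 0.36, 0.0], [0.0, 0.0, -0.95]] ,
[[0.41, 0.4, 0.0], [0.0, 0.0, -0.95]] ,
[[0.38, 0.43, 0.01], [0.0, 0.0, -0.95]] ,
[[0.34, 0.45, -0.0], [0.0, 0.0, -0.95]] ,
[[0.31, 0.48, -0.0], [0.0, 0.0, -0.95]] ,
[[0.27, 0.5, -0.0], [0.0, 0.0, -0.95]] ,
[[0.23, 0.52, 0.0], [0.0, 0.0, -0.95]] ,
[[0.2, 0.54, 0.0], [0.0, 0.0, -0.95]] ,
[426.26 -14.82 430.86]
```

View pics/w1.png

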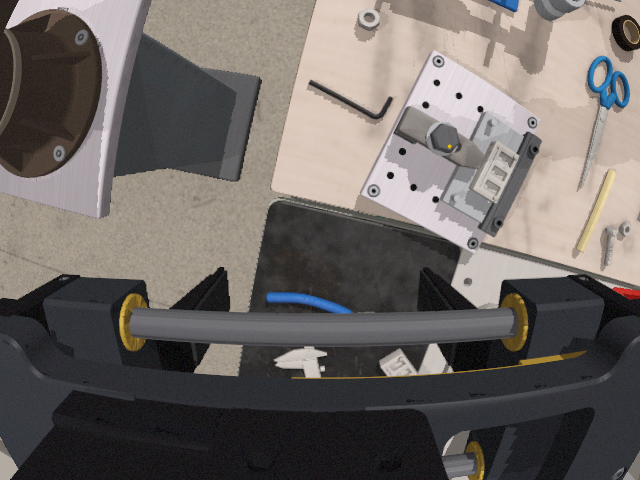

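The wrist view shows the bolt head at about (443,138), with the yellow dot at about (451,147).

```bash
python3 - <<'E'
from h import *
p=shot('wrist')
im=p['pixels'][100:180,400:500]
cv2.imwrite('pics/b1.png',cv2.resize(im,None,fx=8,fy=7.5,interpolation=cv2.INTER_CUBIC)[:600,:800])
for t in ['bolt_head','bolt_corner','setup_plate']:
    print(t,[(np.array(r['point']).round(1).tolist(),round(r['score'],2)) for r in env.tip_of(t,p)[:2]])
c=np.array([538.5,27.5])
print(proj(p,[*c,67],True))
E
```

```text
bolt_head []
bolt_corner [([550.5, 15.9, 64.3], 0.88)]
setup_plate [([578.7, 21.8, 3.0], 0.61)]
[439.74 140.79]
```

View pics/b1.png

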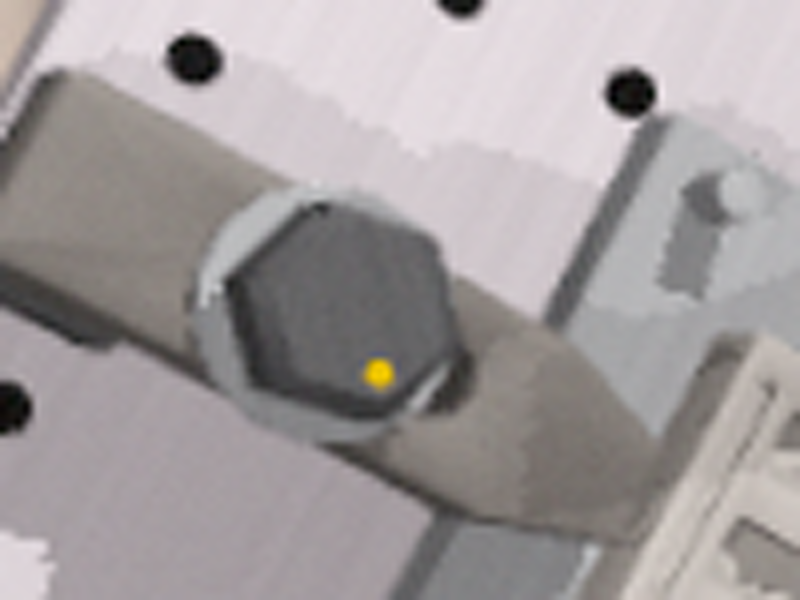

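```bash
python3 - <<'E'
from h import *
p=shot('wrist')
P=[(320,205),(437,240),(465,345),(380,412),(250,382),(230,285),(380,373)]
W=[atz(p,(400+x/8,100+y/7.5),66,True) for x,y in P]
for w in W: print(w)
c=np.mean(W[:6],0);print(c,[np.degrees(np.arctan2(*(w-c)[1::-1]))for w in W],[np.linalg.norm(w-c) for w in W])
E
```

```text
[534.06  35.05  66.  ]
[550.37  34.98  66.  ]
[557.6   22.17  66.  ]
[548.71  10.1   66.  ]
[530.94   9.29  66.  ]
[525.21  21.22  66.  ]
[547.37  15.22  66.  ]
[541.15  22.14  66.  ] [np.float64(118.7700867323312), np.float64(54.32006772757029), np.float64(0.1331411562830736), np.float64(-57.84248789580676), np.float64(-128.4900240456704), np.float64(-176.71736420446334), np.float64(-47.990612253611474)] [np.float64(14.730400148531622), np.float64(15.808936374082549), np.float64(16.455175902170993), np.float64(14.21633581040736), np.float64(16.40694426523393), np.float64(15.967613620425746), np.float64(9.303770129558172)]
```

Call:
drive_tool(
  increments=[
    [[0.9,0.4,0],[0,0,-0.95]],
    [[0.8,0.4,0],[0,0,-0.95]],
    [[0.7,0.4,0],[0,0,-0.95]],
    [[0.41,0.4,0],[0,0,-0.95]],
    [[0.38,0.43,0],[0,0,-0.95]],
  ],
)

```text
t: 4.38
eef_pos: [464.5, 30.2, 259.7]
tcp_rot: [-3.142, 0.0, 2.179]
ft_force: [0.1, -0.1, -0.2]
opening: 1.003
```

```bash
python3 - <<'E'
from h import *
T=shot('wrist','w2.png')
plan([580,220,260],3.1,10,show=10)
E
```

```text
t 4.4333 p [465.21  31.86 259.66] rot [ 3.14 -0.    2.19] F [ 0.2   0.22 -0.98] M [ 0.   -0.14 -0.01] op 0.9968290358795601 q6 -0.6883899859022795
[[0.29, 0.67, -0.0], [0.0, 0.0, -1.14]] ,
[[0.23, 0.7, -0.0], [0.0, 0.0, -1.14]] ,
[[0.17, 0.72, -0.0], [0.0, 0.0, -1.14]] ,
[[0.09, 0.73, -0.0], [0.0, 0.0, -1.14]] ,
[[0.04, 0.73, -0.0], [0.0, 0.0, -1.14]] ,
[[-0.04, 0.73, -0.0], [0.0, 0.0, -1.14]] ,
[[-0.1, 0.73, -0.0], [0.0, 0.0, -1.14]] ,
[[-0.17, 0.72, -0.01], [0.0, 0.0, -1.14]] ,
[[-0.23, 0.69, 0.0], [0.0, 0.0, -1.14]] ,
[[-0.29, 0.68, 0.0], [0.0, 0.0, -1.14]] ,
```

View pics/w2.png

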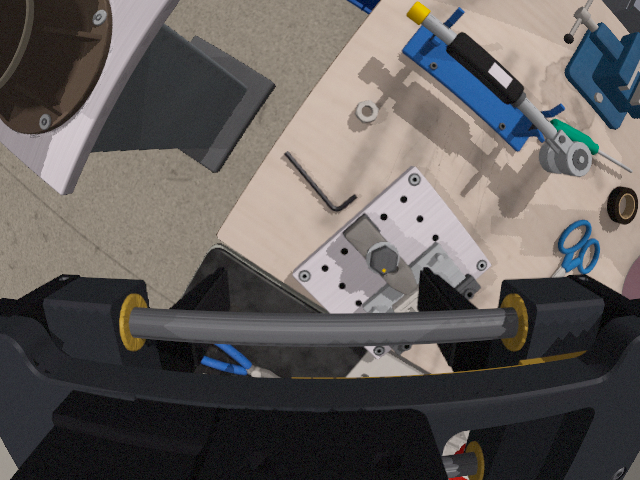

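```bash
python3 - <<'E'
from h import *
p=shot('wrist')
np.save('pbolt.npy',p,allow_pickle=True)
im=p['pixels'][220:300,335:435]
cv2.imwrite('pics/b2.png',cv2.resize(im,(800,640),interpolation=cv2.INTER_CUBIC)[:600])
for t in ['bolt_head','bolt_corner','wrench','wrench_grip','wrench_cradle']:
    print(t,[(np.array(r['point']).round(1).tolist(),round(r['score'],2)) for r in env.tip_of(t,p)[:2]])
E
```

```text
bolt_head [([544.8, 30.1, 48.0], 0.73)]
bolt_corner [([551.8, 17.5, 62.9], 0.96)]
wrench [([661.5, 255.2, 7.5], 0.64)]
wrench_grip [([524.9, 255.6, 59.3], 0.58), ([712.0, 317.2, 2.9], 0.15)]
wrench_cradle [([528.6, 261.0, 3.7], 0.76)]
```

View pics/b2.png

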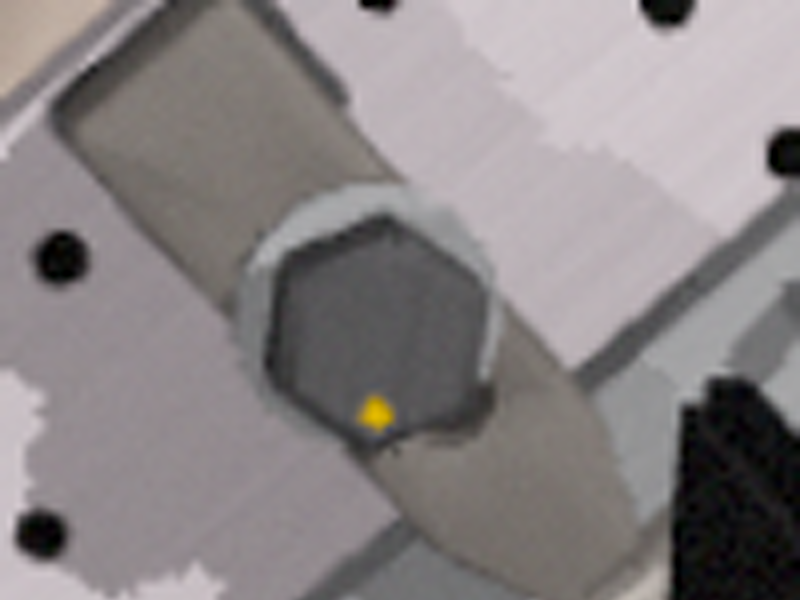

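```bash
cat >> h.py <<'E'
def hexov(p,c,yaw,name,box,sc=8,zs=((67,12.5),(64,15.59),(53,15.59))):
    x0,y0,w,hh=box
    im=cv2.resize(p['pixels'][y0:y0+hh,x0:x0+w],(w*sc,hh*sc),interpolation=cv2.INTER_CUBIC)
    for (z,r),col in zip(zs,[(0,255,0),(0,0,255),(255,0,0)]):
        q=[]
        for k in range(6):
            a=np.radians(yaw+60*k)
            q.append((proj(p,[c[0]+r*np.cos(a),c[1]+r*np.sin(a),z],True)-[x0,y0]+.5)*sc-.5)
        cv2.polylines(im,[np.int32(np.round(q))],True,col,1)
    cv2.imwrite('pics/'+name,im)
E
python3 - <<'E'
from h import *
from scipy.optimize import least_squares
p=np.load('pbolt.npy',allow_pickle=True).item()
pts=[(385,212),(492,285),(488,378),(370,447),(268,365),(280,262)]
uv=np.array([(335+(x+.5)/8-.5,220+(y+.5)/8-.5) for x,y in pts])
for z in(64,60,67):
    W=np.array([atz(p,q,z,True)[:2] for q in uv]);c=W.mean(0);a=np.degrees(np.arctan2(*(W-c).T[::-1]))
    print(z,c,a,np.mod(a+30,60)-30,np.hypot(*(W-c).T))
d=atz(p,(335+376.5/8-.5,220+413.5/8-.5),67,True);print(d)
a0=np.degrees(np.arctan2(d[1]-c[1],d[0]-c[0]));print(a0)
W=np.array([atz(p,q,64,True)[:2] for q in uv])
hexov(p,W.mean(0),np.mean(np.mod(a,60)) ,'b3.png',(335,225,100,75))
print(np.mean(np.mod(a,60)))
E
```

```text
64 [542.36  30.51] [ 125.72   55.75    8.7   -57.19 -124.96 -177.2 ] [ 5.72 -4.25  8.7   2.81 -4.96  2.8 ] [15.28 15.46 16.36 16.75 15.61 16.1 ]
60 [543.62  29.9 ] [ 125.72   55.75    8.7   -57.19 -124.96 -177.2 ] [ 5.72 -4.25  8.7   2.81 -4.96  2.8 ] [15.44 15.63 16.54 16.93 15.78 16.28]
67 [541.42  30.97] [ 125.72   55.75    8.7   -57.19 -124.96 -177.2 ] [ 5.72 -4.25  8.7   2.81 -4.96  2.8 ] [15.15 15.33 16.23 16.61 15.49 15.97]
[548.19  21.17  67.  ]
-55.37174076763405
21.804170258800088
```

View pics/b3.png

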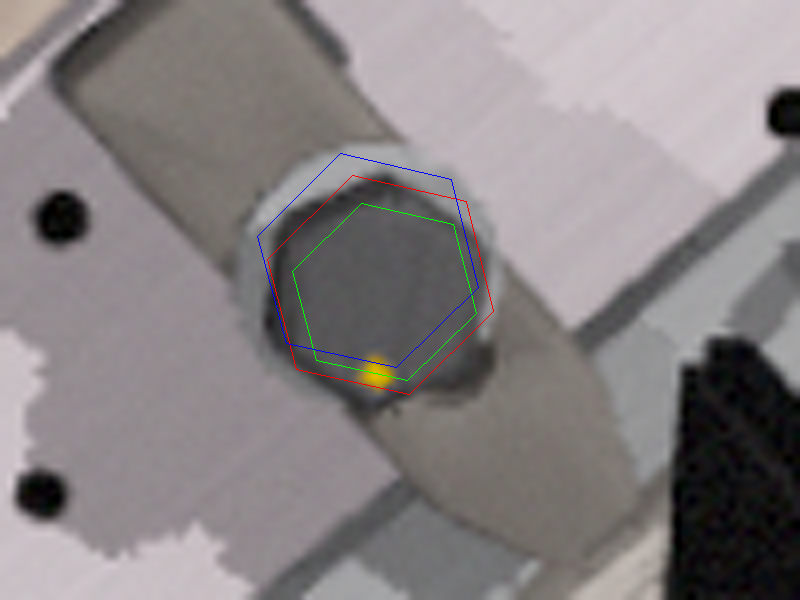

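```bash
python3 - <<'E'
from h import *
p=np.load('pbolt.npy',allow_pickle=True).item()
hexov(p,(541.5,30.5),-58,'b4.png',(335,225,100,75),zs=((67,13.5),(64,15.59),(53,15.59)))
E
```

```text
(no output)
```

View pics/b4.png

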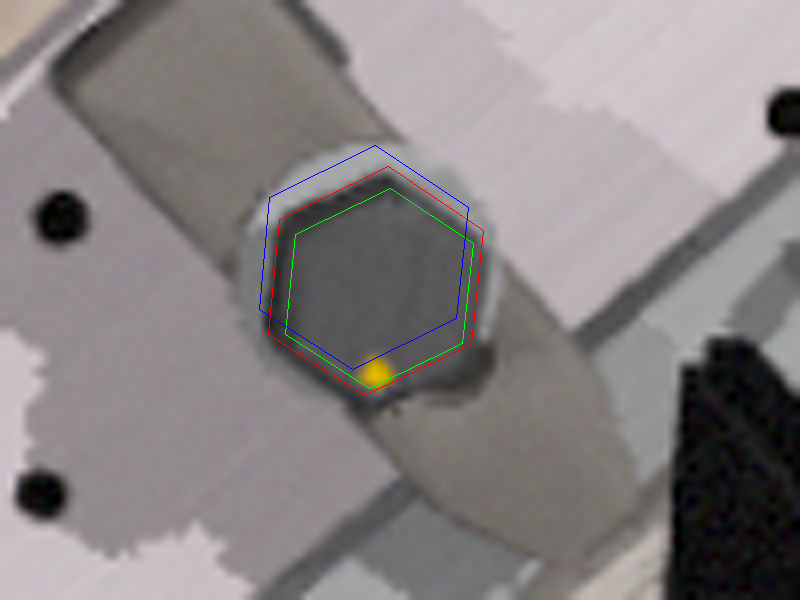

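```bash
python3 - <<'E'
from h import *
p=np.load('pbolt.npy',allow_pickle=True).item()
r2=ray(p,(335+377/8-.5,220+414/8-.5),True)
for n,b in (('scene',(290,260,60,45)),('side',(265,245,80,60))):
    q=shot(n); print(n,proj(q,(542,29.5,66)),proj(q,(548,20,67)))
    x,y,w,h=b
    cv2.imwrite('pics/b5%s.png'%n,cv2.resize(q['pixels'][y:y+h,x:x+w],(800,600),interpolation=cv2.INTER_CUBIC))
for z in (60,64,67,70): print(r2[0]+r2[1]*(z-r2[0][2])/r2[1][2])
E
```

```text
scene [316.06 282.45] [318.04 278.54]
side [282.14 255.67] [285.97 256.17]
[550.62  19.89  60.  ]
[549.28  20.62  64.  ]
[548.28  21.16  67.  ]
[547.28  21.7   70.  ]
```

View pics/b5scene.png

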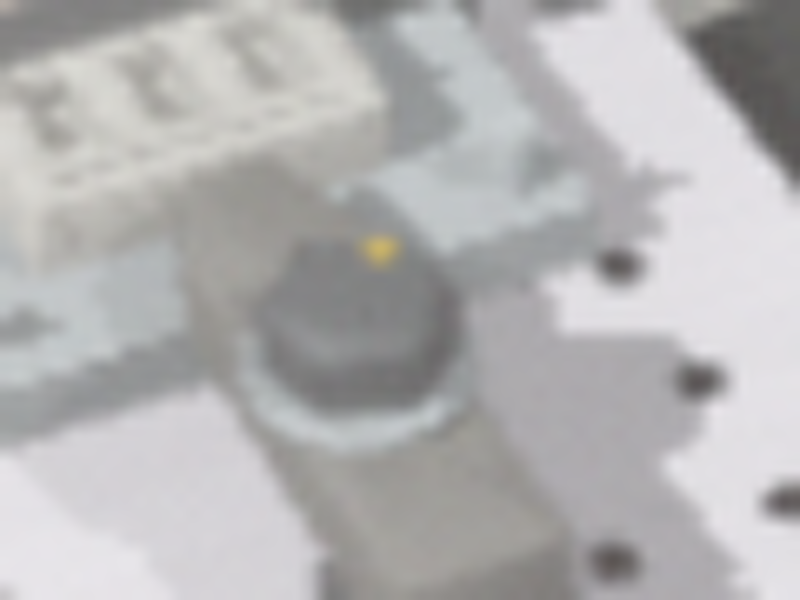

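View pics/b5side.png

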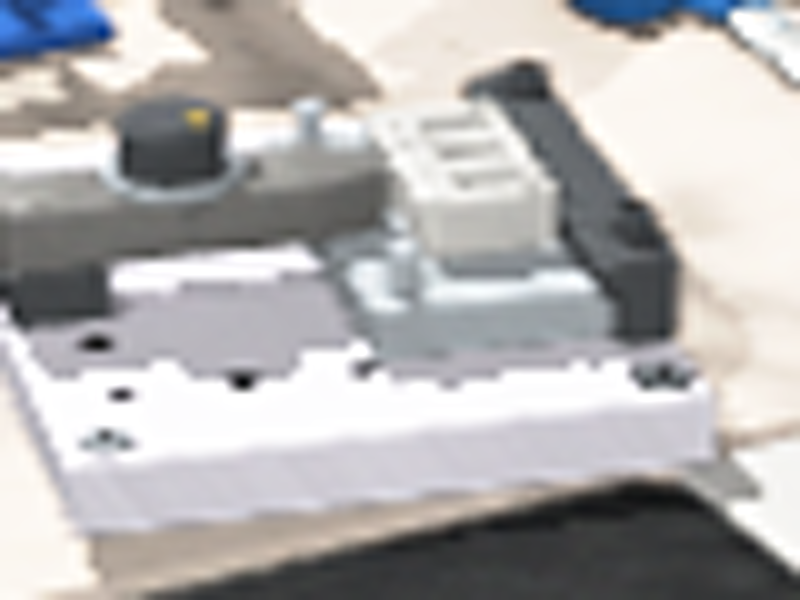

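```bash
python3 - <<'E'
from h import *
p=np.load('pbolt.npy',allow_pickle=True).item()
r2=ray(p,(335+377/8-.5,220+414/8-.5),True)
a=ray(shot('scene'),(318,278.25));b=ray(shot('side'),(284.4,256.1))
print(tri([r2,a,b]),tri([a,b]),tri([r2,a]),tri([r2,b]))
E
```

```text
[546.34  21.37  68.38] [545.39  21.22  68.45] [547.34  21.14  68.91] [546.34  21.82  67.56]
```

Call:
drive_tool(
  increments=[
    [[0.3,0.7,0],[0,0,-1]],
    [[0.25,0.7,0],[0,0,-1]],
    [[0.2,0.7,0],[0,0,-1]],
    [[0.1,0.7,0],[0,0,-1]],
    [[0.04,0.7,0],[0,0,-1]],
  ],
)

```text
t: 5.35
eef_pos: [522.9, 123.7, 259.6]
tcp_rot: [-3.141, 0.0, 2.581]
ft_force: [0.7, -0.2, 0.3]
opening: 0.999
```

```bash
python3 - <<'E'
from h import *
T=shot('wrist','w3.png')
plan([590,230,230],3.1,7,show=10)
E
```

```text
t 5.4 p [524.52 125.77 259.45] rot [3.14 0.   2.59] F [-1.56  1.21 -0.69] M [ 0.1 -0.1  0. ] op 1.0023542919905213 q6 -0.9046899179081274
[[-0.0, 0.59, 0.14], [0.0, 0.0, -0.91]] ,
[[-0.05, 0.58, 0.14], [0.0, 0.0, -0.91]] ,
[[-0.09, 0.58, 0.14], [0.0, 0.0, -0.91]] ,
[[-0.13, 0.57, 0.14], [0.0, 0.0, -0.91]] ,
[[-0.17, 0.56, 0.14], [0.0, 0.0, -0.91]] ,
[[-0.21, 0.55, 0.15], [0.0, 0.0, -0.91]] ,
[[-0.26, 0.53, 0.14], [0.0, 0.0, -0.91]] ,
```

View pics/w3.png

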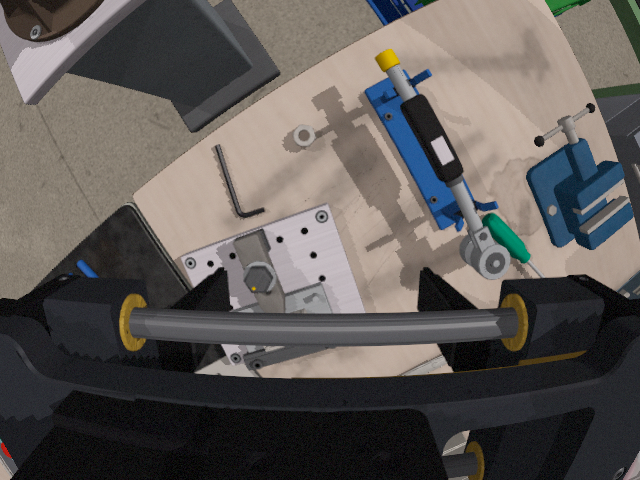

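Call:
drive_tool(
  increments=[
    [[0,0.59,0],[0,0,-0.91]],
    [[-0.05,0.58,0],[0,0,-0.91]],
    [[-0.09,0.58,0],[0,0,-0.91]],
    [[-0.13,0.57,0],[0,0,-0.91]],
    [[-0.17,0.56,0],[0,0,-0.91]],
  ],
)

```text
t: 5.82
eef_pos: [570.2, 197.3, 259.5]
tcp_rot: [-3.141, -0.0, 2.944]
ft_force: [-0.7, -0.4, -0.1]
opening: 0.998
```

```bash
python3 - <<'E'
from h import *
p3=shot('wrist')
T=shot('wrist','w4.png');np.save('pw4.npy',T)
for t in ['wrench','wrench_grip','wrench_cradle','bolt_corner']:
    print(t,[(np.array(r['point']).round(1).tolist(),round(r['score'],2)) for r in env.tip_of(t,T)[:2]])
plan([528,257,200],3.1,7,show=10)
E
```

```text
wrench [([658.5, 255.0, 11.8], 0.96)]
wrench_grip [([523.6, 257.9, 60.1], 0.79), ([580.5, 20.5, 0.2], 0.2)]
wrench_cradle [([529.5, 259.1, 1.7], 0.86)]
bolt_corner [([548.3, 16.1, 66.2], 0.98), ([436.9, 149.1, -2.9], 0.49)]
t 6.1167 p [569.43 196.2  259.61] rot [-3.14 -0.    2.94] F [-0.32  0.32  0.08] M [ 0.04 -0.15  0.01] op 0.9997701402401182 q6 -1.1465631462605135
[[0.25, 0.24, 0.28], [-0.0, -0.0, -0.29]] ,
[[0.25, 0.25, 0.29], [-0.0, -0.0, -0.29]] ,
[[0.24, 0.26, 0.28], [-0.0, -0.0, -0.29]] ,
[[0.23, 0.26, 0.29], [-0.0, -0.0, -0.29]] ,
[[0.23, 0.27, 0.28], [-0.0, -0.0, -0.29]] ,
[[0.22, 0.27, 0.28], [-0.0, -0.0, -0.29]] ,
[[0.21, 0.28, 0.29], [-0.0, -0.0, -0.29]] ,
```

View pics/w4.png

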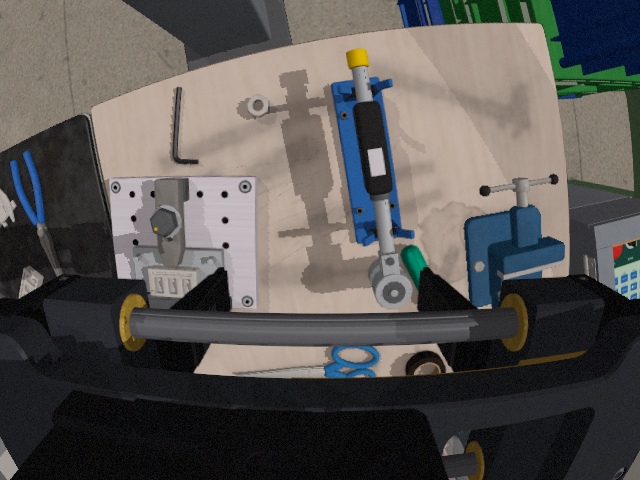

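The wrist view shows the wrench in its cradle: ring centre about (394,293), grip from (368,102) to (378,193), cap at (357,58).

```bash
python3 - <<'E'
from h import *
T=np.load('pw4.npy',allow_pickle=True).item()
im=T['pixels'][40:310,300:440]
cv2.imwrite('pics/w4z.png',cv2.resize(im,None,fx=2.2,fy=2.2,interpolation=cv2.INTER_CUBIC))
for uv,z in [((394,293),77),((368,102),72),((378,193),72),((357,58),70),((382,215),68),((361,90),68)]: print(uv,atz(T,uv,z,True))
# predicted model
E
```

```text
(394, 293) [661.49 256.7   77.  ]
(368, 102) [468.17 262.86  72.  ]
(378, 193) [557.05 256.58  72.  ]
(357, 58) [422.69 261.23  70.  ]
(382, 215) [580.15 257.46  68.  ]
(361, 90) [454.88 259.    68.  ]
```

View pics/w4z.png

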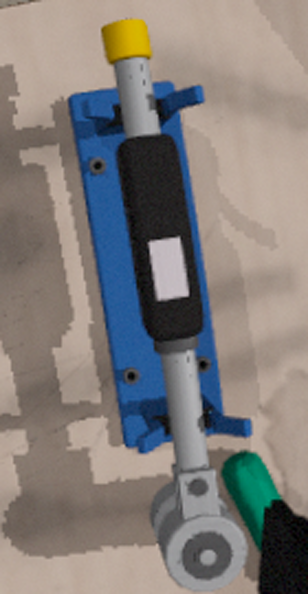

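```bash
python3 - <<'E'
from h import *
plan([526,258,120],3.122,5,show=10)
E
```

```text
t 6.1167 p [569.43 196.2  259.61] rot [-3.14 -0.    2.94] F [-0.32  0.32  0.08] M [ 0.04 -0.15  0.01] op 0.9997701402401182 q6 -1.1465631462605135
[[0.37, 0.35, 0.93], [-0.0, -0.0, -0.46]] ,
[[0.35, 0.35, 0.93], [-0.0, -0.0, -0.46]] ,
[[0.34, 0.38, 0.93], [-0.0, -0.0, -0.46]] ,
[[0.32, 0.38, 0.93], [-0.0, -0.0, -0.46]] ,
[[0.32, 0.4, 0.93], [-0.0, -0.0, -0.46]] ,
```

Call:
drive_tool(
  increments=[
    [[0.37,0.35,0.93],[0,0,-0.46]],
    [[0.35,0.35,0.93],[0,0,-0.46]],
    [[0.34,0.38,0.93],[0,0,-0.46]],
    [[0.32,0.38,0.93],[0,0,-0.46]],
    [[0.32,0.4,0.93],[0,0,-0.46]],
  ],
)

```text
t: 6.53
eef_pos: [525.6, 258.4, 119.4]
tcp_rot: [3.141, 0.001, 3.125]
ft_force: [1.5, 0.7, 0.3]
opening: 1.002
```

```bash
python3 - <<'E'
from h import *
T=shot('wrist');T=shot('wrist','w5.png');np.save('pw5.npy',T)
for t in ['wrench','wrench_grip','wrench_cradle']:
    print(t,[(np.array(r['point']).round(1).tolist(),round(r['score'],2)) for r in env.tip_of(t,T)[:2]])
plan([526,258,43],3.122,4,show=10)
print(proj(T,(526,258,72),True),proj(T,(466,259,72),True))
E
```

```text
wrench [([657.8, 255.6, 8.8], 0.58)]
wrench_grip [([523.1, 258.5, 58.6], 0.63)]
wrench_cradle [([440.5, 147.6, -1.1], 0.72)]
t 6.7833 p [527.13 258.26 121.49] rot [3.14 0.   3.12] F [ 0.87 -0.27  0.53] M [ 0.14 -0.14 -0.03] op 0.9956708975654698 q6 -1.2097857978738304
[[0.01, -0.0, 0.65], [0.0, 0.01, 0.01]] ,
[[0.01, -0.01, 0.66], [0.0, 0.01, 0.01]] ,
[[0.01, 0.0, 0.65], [0.0, 0.01, 0.01]] ,
[[0.01, -0.0, 0.66], [0.0, 0.01, 0.01]] ,
[321.55 268.93] [321.95 168.58]
```

View pics/w5.png

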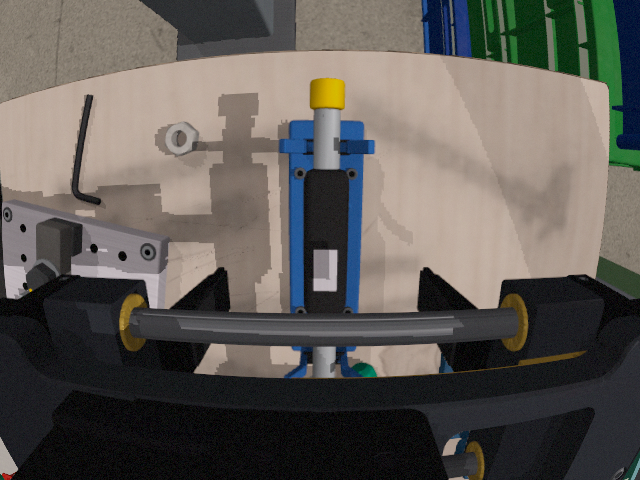

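Call:
drive_tool(
  increments=[
    [[0.01,0.02,0.66],[0,0,0]],
    [[0.01,0.02,0.66],[0,0,0]],
    [[0.01,0.02,0.66],[0,0,0]],
    [[0.01,0,0.64],[0,0,0]],
    [[0,0,0],[0,0,0]],
  ],
)

```text
t: 7.2
eef_pos: [525.0, 259.5, 40.4]
tcp_rot: [-3.141, -0.002, 3.124]
ft_force: [-0.5, 0.3, -1.4]
opening: 1.0
```

Call:
drive_tool(
  increments=[
    [[0,0,0],[0,0,0]],
    [[0,0,0],[0,0,0]],
    [[0,0,0],[0,0,0]],
    [[0,0,0],[0,0,0]],
    [[0,0,0],[0,0,0]],
  ],
  jaw=-1,
)

```text
t: 7.62
eef_pos: [525.4, 260.7, 42.5]
tcp_rot: [3.141, 0.001, 3.126]
ft_force: [0.1, 1.2, -0.2]
opening: 0.704
```

Call:
drive_tool(
  increments=[
    [[0,0,0],[0,0,0]],
    [[0,0,0],[0,0,0]],
    [[0,0,0],[0,0,0]],
  ],
)

```text
t: 7.87
eef_pos: [525.0, 260.6, 41.6]
tcp_rot: [-3.142, 0.0, 3.126]
ft_force: [0.1, -0.4, -0.6]
opening: 0.502
```

```bash
python3 - <<'E'
from h import *
T=shot('wrist','w6.png');np.save('pw6.npy',T)
plan([526,260,103],3.122,5,show=10)
E
```

```text
t 7.9167 p [525.02 260.63  41.55] rot [-3.14  0.    3.13] F [0.56 0.67 0.17] M [ 0.1  -0.17 -0.  ] op 0.4539605769316697 q6 -1.2067840125016687
[[-0.01, -0.0, -0.41], [-0.0, 0.0, 0.01]] ,
[[-0.0, -0.01, -0.41], [-0.0, 0.0, 0.01]] ,
[[-0.01, -0.0, -0.41], [-0.0, 0.0, 0.01]] ,
[[-0.01, -0.01, -0.41], [-0.0, 0.0, 0.01]] ,
[[-0.0, -0.0, -0.41], [-0.0, 0.0, 0.01]] ,
```

View pics/w6.png

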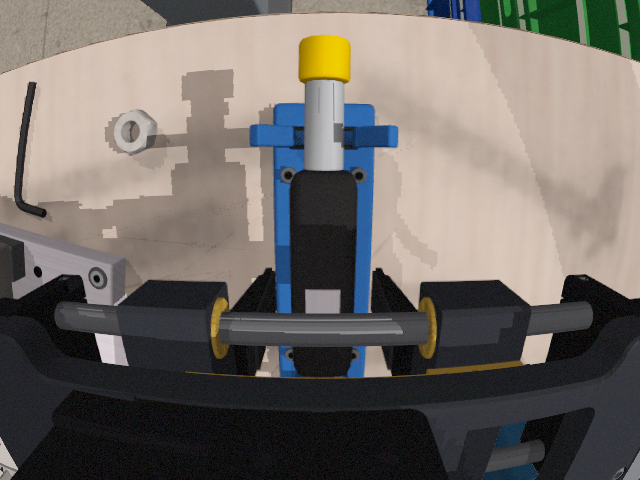

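Wrist view: the wrench is centred between the closing fingers, with the grip at u about 323 and the fingers at 270 and 377.

Call:
drive_tool(
  increments=[
    [[0,0,0],[0,0,0]],
    [[0,0,0],[0,0,0]],
    [[0,0,0],[0,0,0]],
    [[0,0,0],[0,0,0]],
    [[0,0,0],[0,0,0]],
  ],
)

```text
t: 8.33
eef_pos: [525.0, 260.5, 41.4]
tcp_rot: [-3.141, -0.0, 3.126]
ft_force: [0.1, 0.3, -0.3]
opening: 0.269
```

Call:
drive_tool(
  increments=[
    [[0,0,0],[0,0,0]],
    [[0,0,-0.1],[0,0,0]],
    [[0,0,-0.2],[0,0,0]],
    [[0,0,-0.4],[0,0,0]],
    [[0,0,-0.4],[0,0,0]],
  ],
)

```text
t: 8.75
eef_pos: [524.8, 260.5, 75.3]
tcp_rot: [-3.141, -0.001, 3.126]
ft_force: [0.5, -0.0, -4.5]
opening: 0.273
```

```bash
python3 - <<'E'
from h import *
T=shot('side','s7.png')
plan([526,260,103],3.122,5,show=1)
E
```

```text
t 8.8 p [525.9  260.98  77.95] rot [3.14 0.   3.13] F [ 1.55  0.67 -1.88] M [ 0.12 -0.11 -0.02] op 0.2700298371815601 q6 -1.2068462156862139
[[-0.0, -0.01, -0.17], [0.0, 0.01, 0.01]] ,
```

Call:
drive_tool(
  increments=[
    [[0,0,-0.7],[0,0,0]],
    [[0,0,-0.7],[0,0,0]],
    [[0,0,-0.7],[0,0,0]],
    [[0,0,-0.1],[0,0,0]],
    [[0,0,0],[0,0,0]],
  ],
)

```text
t: 9.22
eef_pos: [525.5, 260.8, 142.0]
tcp_rot: [3.141, 0.003, 3.126]
ft_force: [-0.3, 0.2, -5.3]
opening: 0.269
```

```bash
python3 - <<'E'
from h import *
T=shot('side','s8.png');S=shot('scene','c8.png');w=shot('wrist','w8.png')
np.save('p8.npy',[T,S,w])
plan([526,260,140],3.122,5,show=1)
for n,q in(('side',T),('scene',S),('wrist',w)):
  for t in('wrench','wrench_grip'):
    print(n,t,[(np.array(r['point']).round(1).tolist(),round(r['score'],2)) for r in env.tip_of(t,q)[:2]])
E
```

```text
t 9.3667 p [524.44 260.36 139.36] rot [-3.14 -0.    3.13] F [ 0.59  0.16 -4.1 ] M [ 0.08 -0.03 -0.02] op 0.26913764558476755 q6 -1.2068794590927039
[[-0.01, -0.0, -0.0], [-0.0, -0.0, 0.01]] ,
side wrench []
side wrench_grip [([529.0, 260.4, 164.8], 0.8)]
scene wrench [([660.1, 256.6, 110.1], 0.94)]
scene wrench_grip [([527.4, 261.8, 159.0], 0.91)]
wrist wrench []
wrist wrench_grip [([524.1, 257.9, 158.5], 0.61)]
```

View pics/s8.png

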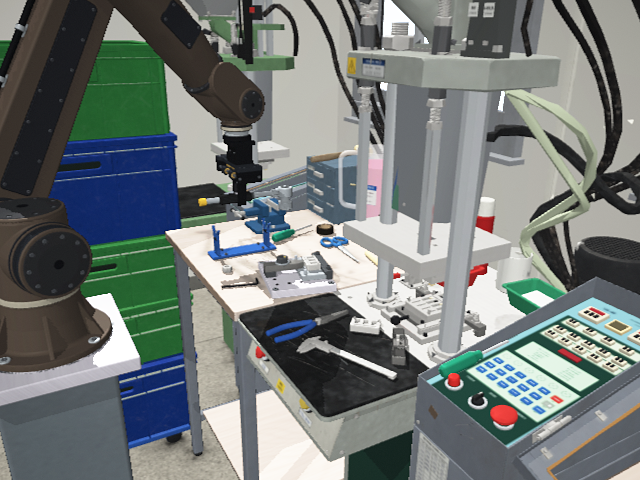

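View pics/c8.png

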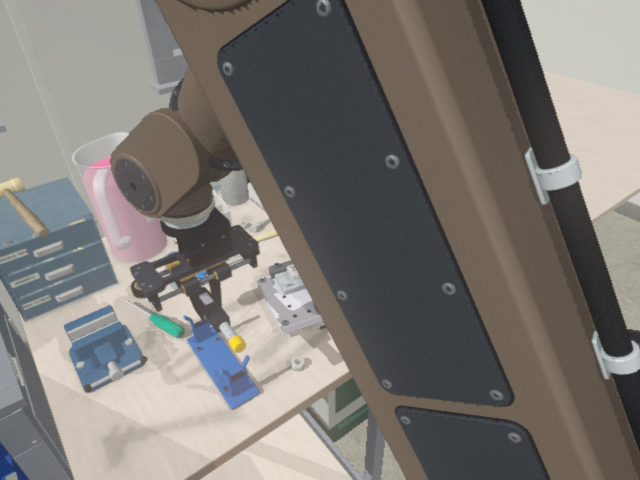

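View pics/w8.png

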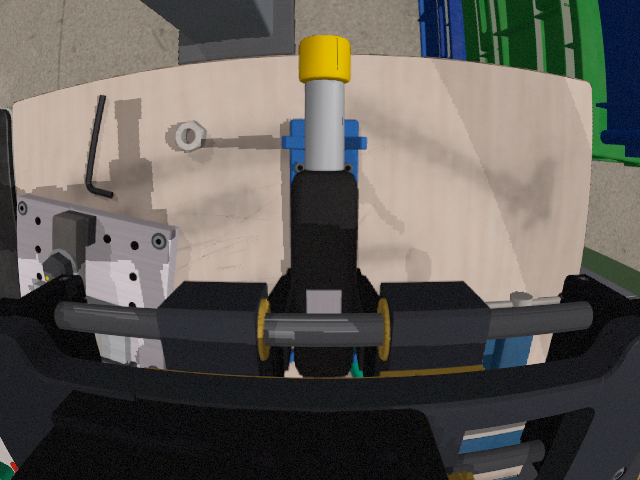

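```bash
python3 - <<'E'
from h import *
T=np.load('pw6.npy',allow_pickle=True).item()
for v in (168,170,172): print(atz(T,(323,v),70,True))
plan([468.7,144.3,130],2.138,14,show=15)
E
```

```text
[465.4 261.3  70. ]
[466.16 261.29  70.  ]
[466.93 261.28  70.  ]
t 9.6667 p [524.88 260.52 139.9 ] rot [-3.14 -0.    3.13] F [-0.22  0.91 -4.15] M [ 0.13 -0.07 -0.08] op 0.27189624746217017 q6 -1.206843523665472
[[0.13, -0.28, 0.02], [-0.0, -0.0, 0.88]] ,
[[0.11, -0.29, 0.03], [-0.0, -0.0, 0.88]] ,
[[0.09, -0.29, 0.02], [-0.0, -0.0, 0.88]] ,
[[0.07, -0.3, 0.03], [-0.0, -0.0, 0.88]] ,
[[0.04, -0.3, 0.02], [-0.0, -0.0, 0.88]] ,
[[0.03, -0.31, 0.02], [-0.0, -0.0, 0.88]] ,
[[0.0, -0.31, 0.03], [-0.0, -0.0, 0.88]] ,
[[-0.02, -0.3, 0.02], [-0.0, -0.0, 0.88]] ,
[[-0.04, -0.31, 0.02], [-0.0, -0.0, 0.88]] ,
[[-0.06, -0.3, 0.03], [-0.0, -0.0, 0.88]] ,
[[-0.08, -0.3, 0.02], [-0.0, -0.0, 0.88]] ,
[[-0.1, -0.29, 0.03], [-0.0, -0.0, 0.88]] ,
[[-0.12, -0.28, 0.02], [-0.0, -0.0, 0.88]] ,
[[-0.15, -0.27, 0.02], [-0.0, -0.0, 0.88]] ,
```

Call:
drive_tool(
  increments=[
    [[0.13,-0.28,0.02],[0,0,0.88]],
    [[0.11,-0.29,0.02],[0,0,0.88]],
    [[0.09,-0.29,0.02],[0,0,0.88]],
    [[0.07,-0.3,0.02],[0,0,0.88]],
    [[0.04,-0.3,0.02],[0,0,0.88]],
  ],
)

```text
t: 10.08
eef_pos: [504.8, 218.8, 137.3]
tcp_rot: [-3.141, -0.0, 2.77]
ft_force: [0.7, 0.2, -4.4]
opening: 0.27
```

Call:
drive_tool(
  increments=[
    [[0.03,-0.31,0.02],[0,0,0.88]],
    [[0,-0.31,0.02],[0,0,0.88]],
    [[-0.02,-0.3,0.02],[0,0,0.88]],
    [[-0.04,-0.31,0.02],[0,0,0.88]],
    [[-0.06,-0.3,0.02],[0,0,0.88]],
  ],
)

```text
t: 10.5
eef_pos: [484.8, 177.1, 134.4]
tcp_rot: [-3.142, 0.0, 2.418]
ft_force: [1.3, 0.0, -4.9]
opening: 0.27
```

Call:
drive_tool(
  increments=[
    [[-0.08,-0.3,0.02],[0,0,0.88]],
    [[-0.1,-0.29,0.02],[0,0,0.88]],
    [[-0.12,-0.28,0.02],[0,0,0.88]],
    [[-0.15,-0.27,0.02],[0,0,0.88]],
    [[0,0,0],[0,0,0]],
  ],
)

```text
t: 10.92
eef_pos: [468.3, 143.3, 132.0]
tcp_rot: [-3.141, -0.0, 2.136]
ft_force: [0.9, 0.3, -3.9]
opening: 0.272
```

```bash
python3 - <<'E'
from h import *
T=shot('side','s9.png');T=shot('side','s9.png');S=shot('scene','c9.png');w=shot('wrist','w9.png')
np.save('p9.npy',[T,S,w])
plan([468.4,144.7,130],2.138,3,show=3)
for n,q in(('side',T),('scene',S),('wrist',w)):
  for t in('wrench','wrench_grip','bolt_head','bolt_corner'):
    print(n,t,[(np.array(r['point']).round(1).tolist(),round(r['score'],2)) for r in env.tip_of(t,q)[:2]])
E
```

```text
t 11.1167 p [469.32 144.61 132.16] rot [3.14 0.   2.14] F [-0.15  0.05 -5.37] M [ 0.1  -0.09  0.02] op 0.2716235783799752 q6 -0.4071483138759802
[[0.01, -0.01, 0.02], [0.0, 0.0, 0.02]] ,
[[0.0, -0.01, 0.03], [0.0, 0.0, 0.02]] ,
[[0.01, -0.0, 0.02], [0.0, 0.0, 0.02]] ,
side wrench [([540.5, 29.9, 100.9], 0.56)]
side wrench_grip [([470.1, 145.8, 153.3], 0.72), ([486.2, -364.2, -0.9], 0.49)]
side bolt_head [([541.6, 29.8, 52.3], 0.62)]
side bolt_corner [([548.5, 16.6, 64.7], 0.44)]
scene wrench [([543.9, 30.7, 103.2], 0.65)]
scene wrench_grip [([536.6, 29.8, 50.6], 0.23)]
scene bolt_head [([536.7, 30.0, 53.2], 0.45)]
scene bolt_corner [([549.2, 15.6, 66.4], 0.47), ([541.3, 27.5, 101.7], 0.27)]
wrist wrench []
wrist wrench_grip [([467.7, 143.3, 151.8], 0.62)]
wrist bolt_head []
wrist bolt_corner []
```

View pics/s9.png

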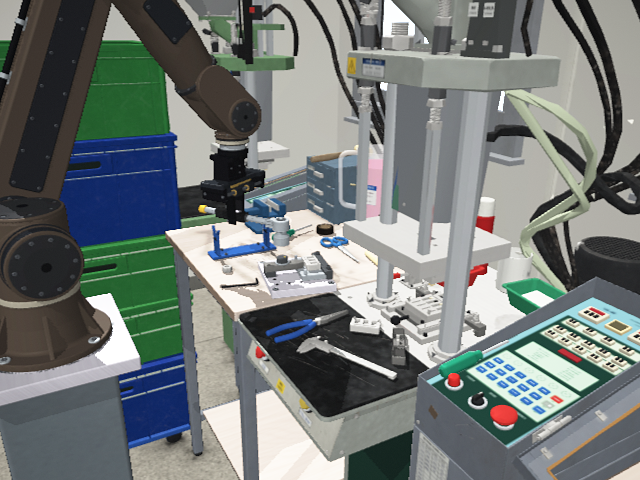

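View pics/c9.png

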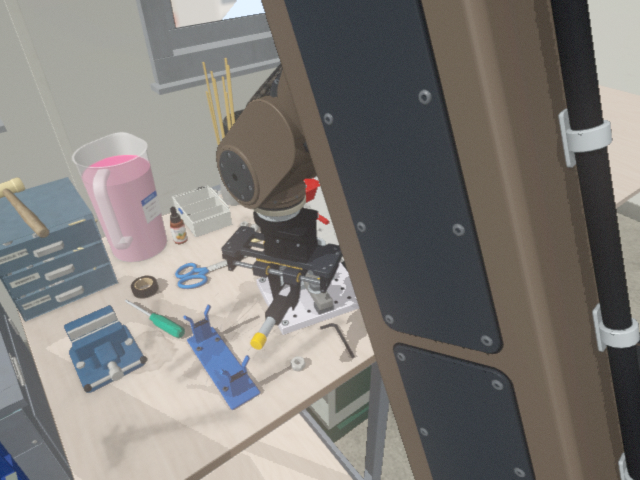

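View pics/w9.png

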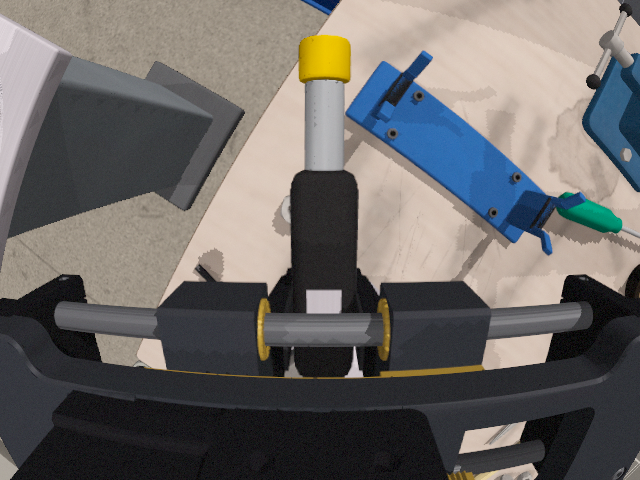

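```bash
python3 - <<'E'
from h import *
T,S,w=np.load('p9.npy',allow_pickle=True)
for q,(x,y,wd,h),n in((T,(250,205,80,60),'s9z'),(S,(270,260,80,60),'c9z')):
    im=cv2.resize(q['pixels'][y:y+h,x:x+wd],(800,600),interpolation=cv2.INTER_CUBIC)
    for z,r,c,col in ((53,15.6,(541.5,30),(0,0,255)),(64,15.6,(541.5,30),(0,0,255)),(101,20.5,(541.9,29.9),(0,255,0)),(168,20.5,(541.9,29.9),(0,255,0))):
        pts=[(proj(q,[c[0]+r*np.cos(a),c[1]+r*np.sin(a),z])-[x,y]+.5)*10-.5 for a in np.linspace(0,6.28,60)]
        cv2.polylines(im,[np.int32(np.round(pts))],True,col,1)
    cv2.imwrite('pics/%s.png'%n,im)
E
```

```text
(no output)
```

View pics/s9z.png

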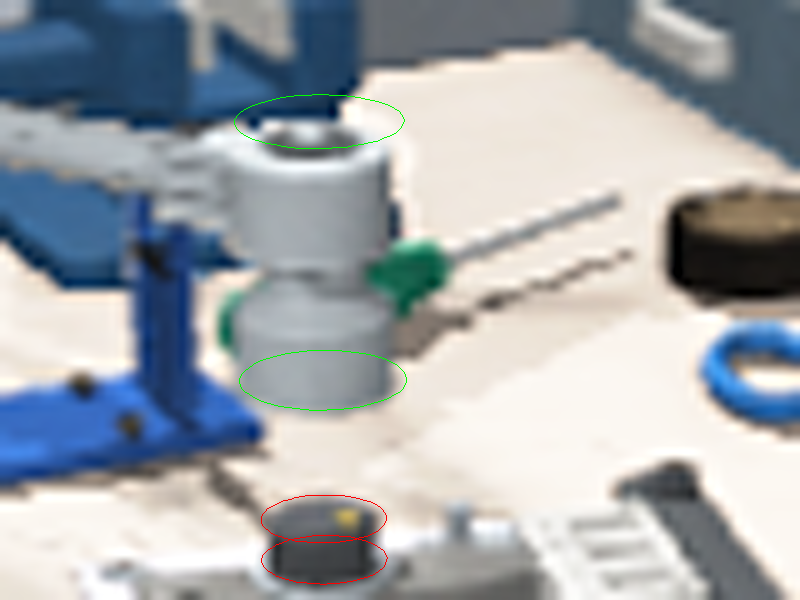

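View pics/c9z.png

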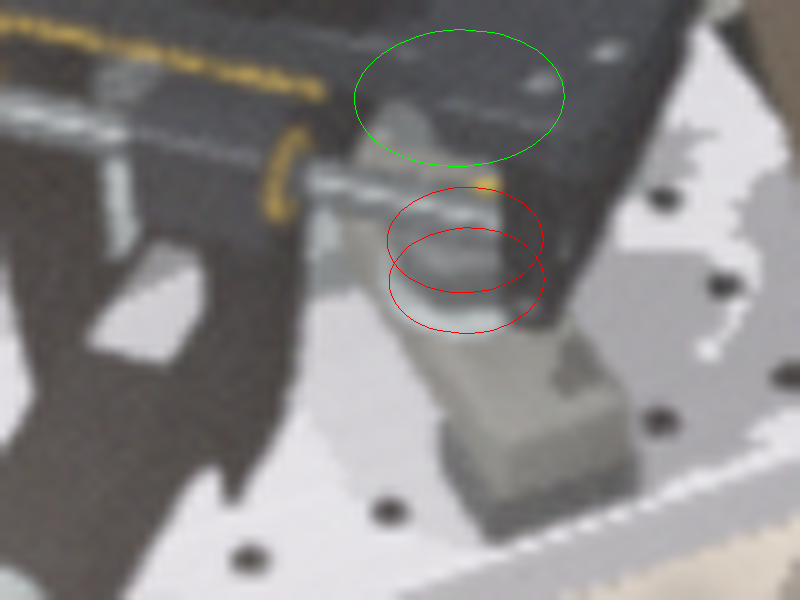

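```bash
python3 - <<'E'
from h import *
p=np.load('pbolt.npy',allow_pickle=True).item()
hexov(p,(542.3,29.2),-57,'b6.png',(345,230,75,60),sc=10,zs=((67,13.5),(64,15.59),(53,15.59)))
T,S,w=np.load('p9.npy',allow_pickle=True)
g=T['pixels'].astype(int)
for v in (228,230,238,240,242,256,258,260): print(v,g[v,268:296].sum(1)//3)
print(proj(T,(541.5,30,66)),proj(T,(541.5,30,58)),proj(T,(541.9,29.9,110)))
E
```

```text
228 [ 70 104 125 125 148 157 157 163 169 173 172 170 169 169 162 156 149 144
 134 121 107  66 195 246 231 223 231 232]
230 [ 70  71  69  63  75 138 171 170 169 171 173 172 168 165 162 158 151 141
 133 128 108  93  93  77  68  81 130 158]
238 [ 67 122 216 189  66 117 156 167 176 183 188 192 191 186 182 177 167 155
 142 129 113 114 124 121 119 116 183 223]
240 [ 68 129 234 251 209 138 156 159 166 169 170 170 169 165 162 159 153 150
 139 128 111 108 121 115 187 233 234 232]
242 [ 71  91 159 223 230 190 157 159 166 171 171 173 170 163 161 158 152 146
 134 127 118 176 225 233 232 231 231 230]
256 [228 222 222 226 227 227 193 140 146 139 116 108 108 110 106 123 155 145
  97 134 208 224 215 207 200 200 172 147]
258 [234 234 240 237 234 232 231 231 176  92  97 100  98  92  89  80  76  73
  57 123 244 255 255 251 243 242 194 133]
260 [253 254 254 254 255 255 255 255 189  59  69  70  69  68  65  66  65  63
  52 130 190 184 177 180 173 171 161 156]
[281.87 255.63] [281.92 258.6 ] [281.78 239.07]
```

View pics/b6.png

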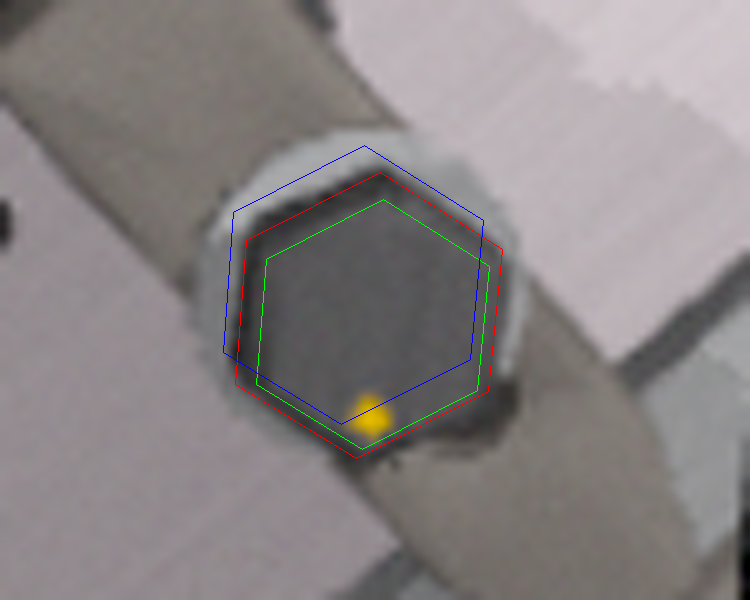

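Call:
drive_tool(
  increments=[
    [[-0.02,0,0.25],[0,0,0]],
    [[-0.03,0,0.25],[0,0,0]],
    [[0,0,0.25],[0,0,0]],
    [[0,0,0.15],[0,0,0]],
    [[0,0,0],[0,0,0]],
  ],
)

```text
t: 12.13
eef_pos: [469.2, 142.9, 103.7]
tcp_rot: [-3.139, -0.001, 2.14]
ft_force: [1.0, -0.2, -4.2]
opening: 0.274
```

```bash
python3 - <<'E'
from h import *
A=[]
for i in range(6):
    T=shot('side'); s=env.state();A.append(np.r_[s['eef_pos'],s['tcp_rot'],s['ft_force'],s['moment']])
A=np.array(A);A[:,3]%=6.28;print(A.mean(0),A.std(0)[:3])
np.save('p10.npy',[T])
x,y,wd,h=250,205,80,60
cv2.imwrite('pics/s10z.png',cv2.resize(T['pixels'][y:y+h,x:x+wd],(800,600),interpolation=cv2.INTER_CUBIC))
g=T['pixels'].astype(int)
for v in range(242,263): print(v,g[v,268:296].sum(1)//3)
E
```

```text
[469.77 142.99 105.01   3.14   0.     2.14   0.35  -0.07  -4.58   0.11
  -0.08  -0.01] [0.16 0.05 0.37]
242 [ 70  91 158 224 241 197 113 121 126 130 131 140 151 150 144 138 123 103
 116 186 229 234 232 232 232 231 230 231]
243 [ 71  77 105 154 200 174 119 116 122 126 125 131 137 138 138 136 130 120
 102 177 228 231 231 232 232 232 231 231]
244 [ 71  79 104 121 134 149 172 163 146 155 161 168 170 153 149 146 129 121
 105 115 171 219 231 232 231 232 232 233]
245 [ 73  80 106 119 116 128 154 163 165 172 177 183 186 180 170 161 155 153
 137 112 113 173 223 232 231 231 231 232]
246 [ 66  94 120 120 117 137 159 170 176 178 180 182 187 184 179 176 171 168
 160 151 139 146 204 228 227 227 228 238]
247 [ 59  66 101 112  95 103 149 176 179 180 181 183 185 184 180 177 173 170
 167 163 146 125 187 225 225 236 243 245]
248 [ 73  71  79  82  74  90 135 161 173 182 189 192 190 183 185 185 180 174
 163 146 126 117 203 239 239 243 244 245]
249 [ 73  72  67  69  78 101 135 152 161 165 170 164 165 173 168 162 151 148
 141 132 135 126 205 239 238 240 241 243]
250 [ 73  92 110 105 106 118 138 151 160 167
[... 802 characters left out ...]
204 201 201 202 199 152  82  58  54  63  68  65  64  66  74  66
  36 113 229 246 240 237 235 238 198 130]
258 [225 209 220 215 210 206 205 202 147  69  76  64  55  53  54  53  56  53
  41 115 228 248 247 242 237 236 192 133]
259 [245 237 233 237 242 243 247 254 212  56  67  73  74  74  70  68  64  61
  50 135 225 242 235 198 180 186 156 137]
260 [254 255 255 255 255 255 255 255 193  62  70  71  71  70  66  67  66  63
  53 131 187 175 155 152 152 148 137 144]
261 [255 254 247 235 244 243 232 204 127  64  72  69  68  64  65  64  62  63
  54  81 160 147 107 141 162 165 157 154]
262 [157 143 128 112 124 125 116 130 113  81  78  66  66  64  63  62  61  58
  61 110 143 116 107 145 167 168 166 159]
```

View pics/s10z.png

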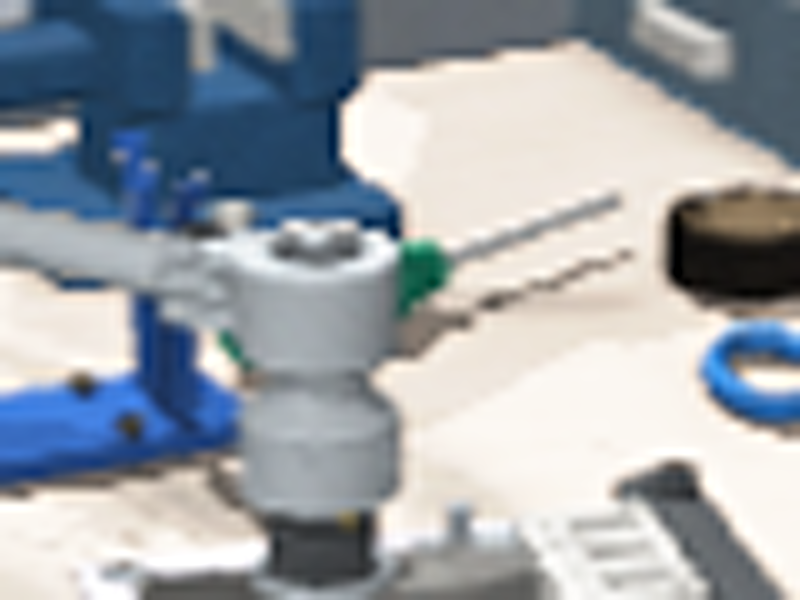

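Call:
drive_tool(
  increments=[
    [[0,0,0.08],[0,0,0]],
    [[0,0,0.05],[0,0,0]],
    [[0,0,0.03],[0,0,0]],
    [[0,0,0],[0,0,0]],
  ],
)

```text
t: 12.77
eef_pos: [469.7, 143.0, 100.1]
tcp_rot: [-3.141, -0.0, 2.14]
ft_force: [0.9, -0.9, -4.3]
opening: 0.271
```

Call:
drive_tool(
  increments=[
    [[0,0,0.03],[0,0,0]],
    [[0,0,0.03],[0,0,0]],
    [[0,0,0],[0,0,0]],
  ],
)

```text
t: 13.02
eef_pos: [469.7, 143.0, 98.3]
tcp_rot: [-3.141, 0.0, 2.14]
ft_force: [0.4, 0.2, -4.5]
opening: 0.274
```

Call:
drive_tool(
  increments=[
    [[0,0,0.03],[0,0,0]],
    [[0,0,0.03],[0,0,0]],
    [[0,0,0],[0,0,0]],
  ],
)

```text
t: 13.27
eef_pos: [469.7, 143.0, 96.5]
tcp_rot: [-3.141, 0.0, 2.14]
ft_force: [-0.9, -0.4, -4.1]
opening: 0.274
```

Call:
drive_tool(
  increments=[
    [[0,0,0.02],[0,0,0]],
    [[0,0,0.02],[0,0,0]],
    [[0,0,0],[0,0,0]],
  ],
)

```text
t: 13.52
eef_pos: [469.7, 143.0, 95.4]
tcp_rot: [-3.141, 0.0, 2.14]
ft_force: [-0.5, 0.3, -4.6]
opening: 0.272
```

Call:
drive_tool(
  increments=[
    [[0,0,0.02],[0,0,0]],
    [[0,0,0.02],[0,0,0]],
    [[0,0,0],[0,0,0]],
  ],
)

```text
t: 13.77
eef_pos: [469.8, 143.0, 94.2]
tcp_rot: [-3.142, 0.0, 2.14]
ft_force: [-0.0, 0.1, -4.7]
opening: 0.273
```

```bash
cat >> h.py <<'E'
def avg(n=5,name='side'):
    A=[]
    for i in range(n):
        T=shot(name); s=env.state();A.append(np.r_[s['eef_pos'],s['tcp_rot'],s['ft_force'],s['moment']])
    A=np.array(A);A[:,3]%=2*np.pi;m=A.mean(0)
    print('t',s['t'],'p',m[:3],'rpy',m[3:6],'F',m[6:9],'M',m[9:]);return T,m
E
python3 -c "
from h import *
avg()"
```

```text
t 14.0167 p [469.76 143.    94.3 ] rpy [3.14 0.   2.14] F [-0.11  0.03 -4.39] M [ 0.12 -0.11  0.02]
```

Call:
drive_tool(
  increments=[
    [[0,0,0.03],[0,0,0]],
    [[0,0,0.03],[0,0,0]],
    [[0,0,0],[0,0,0]],
  ],
)

```text
t: 14.27
eef_pos: [469.7, 143.0, 92.3]
tcp_rot: [-3.141, 0.0, 2.14]
ft_force: [0.7, 0.5, -3.4]
opening: 0.273
```

Call:
drive_tool(
  increments=[
    [[0,0,0.03],[0,0,0]],
    [[0,0,0.03],[0,0,0]],
    [[0,0,0],[0,0,0]],
  ],
)

```text
t: 14.52
eef_pos: [469.7, 143.0, 90.5]
tcp_rot: [-3.141, 0.0, 2.14]
ft_force: [0.3, 0.1, -4.7]
opening: 0.271
```

Call:
drive_tool(
  increments=[
    [[0,0,0.03],[0,0,0]],
    [[0,0,0.03],[0,0,0]],
    [[0,0,0],[0,0,0]],
  ],
)

```text
t: 14.77
eef_pos: [469.7, 143.0, 88.7]
tcp_rot: [-3.141, 0.0, 2.14]
ft_force: [0.3, 1.2, -4.9]
opening: 0.274
```

```bash
python3 -c "
from h import *
T,m=avg()
x,y,wd,h=250,205,80,60
cv2.imwrite('pics/s11z.png',cv2.resize(T['pixels'][y:y+h,x:x+wd],(800,600),interpolation=cv2.INTER_CUBIC))
"
```

```text
t 15.0167 p [469.75 142.99  88.87] rpy [3.14 0.   2.14] F [ 0.39  0.38 -4.4 ] M [ 0.14 -0.14  0.05]
```

View pics/s11z.png

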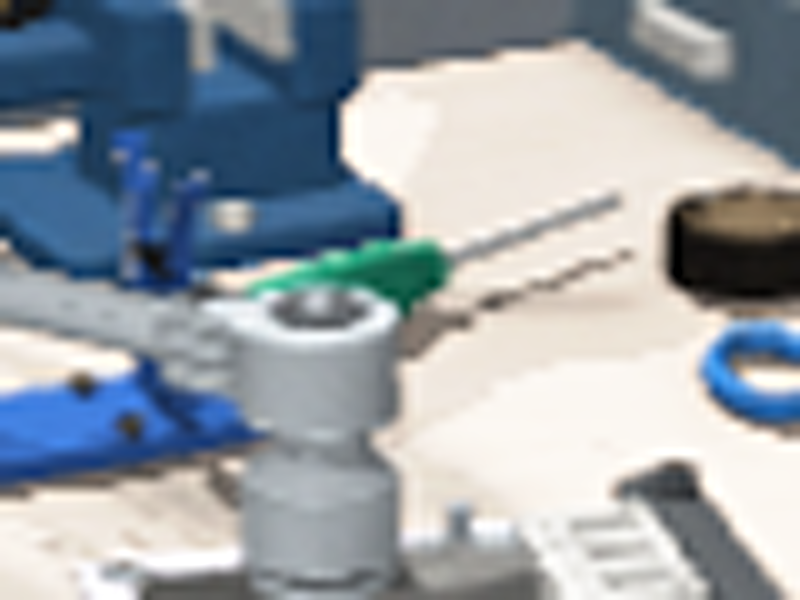

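The side view shows the socket well down over the bolt head, with no contact force so far. I'll continue to the washer.

Call:
drive_tool(
  increments=[
    [[0,0,0.03],[0,0,0]],
    [[0,0,0.03],[0,0,0]],
    [[0,0,0],[0,0,0]],
  ],
)

```text
t: 15.27
eef_pos: [469.7, 143.0, 86.9]
tcp_rot: [-3.141, 0.0, 2.14]
ft_force: [0.1, 0.5, -4.1]
opening: 0.275
```

Call:
drive_tool(
  increments=[
    [[0,0,0.03],[0,0,0]],
    [[0,0,0.02],[0,0,0]],
    [[0,0,0],[0,0,0]],
  ],
)

```text
t: 15.52
eef_pos: [469.7, 143.0, 85.5]
tcp_rot: [-3.141, 0.0, 2.14]
ft_force: [0.2, 1.2, -4.4]
opening: 0.272
```

Call:
drive_tool(
  increments=[
    [[0,0,0.02],[0,0,0]],
    [[0,0,0.0],[0,0,0]],
  ],
)

```text
t: 15.68
eef_pos: [469.8, 143.0, 84.9]
tcp_rot: [-3.142, 0.0, 2.14]
ft_force: [0.1, 0.5, -4.1]
opening: 0.272
```

```bash
python3 -c "
from h import *
T,m=avg()
"
```

```text
t 15.9333 p [469.77 142.98  84.99] rpy [3.14 0.   2.14] F [ 0.87  0.46 -4.43] M [ 0.12 -0.16  0.05]
```

Call:
drive_tool(
  increments=[
    [[0,0,0.02],[0,0,0]],
    [[0,0,0.0],[0,0,0]],
  ],
)

```text
t: 16.1
eef_pos: [469.8, 143.0, 84.4]
tcp_rot: [3.142, 0.0, 2.14]
ft_force: [0.2, 0.7, -3.4]
opening: 0.272
```

Call:
drive_tool(
  increments=[
    [[0,0,0.02],[0,0,0]],
    [[0,0,0.0],[0,0,0]],
  ],
)

```text
t: 16.27
eef_pos: [469.7, 143.1, 83.9]
tcp_rot: [3.141, 0.0, 2.14]
ft_force: [-1.2, 1.6, -0.1]
opening: 0.275
```

```bash
python3 -c "
from h import *
T,m=avg()
"
```

```text
t 16.5167 p [469.75 143.07  83.94] rpy [3.14 0.   2.14] F [-1.72  2.23  0.28] M [ 0.08 -0.03 -0.05]
```

Contact with the washer took up about 4.5 N, so the socket is home (TCP z is 83.9, so the mouth is at about 52.5–53). Now I'll turn clockwise about the bolt axis, which lies 136 mm along −x of the tool.

Call:
drive_tool(
  increments=[
    [[0,0.136,0],[0,0,0.375]],
    [[0,0.136,0],[0,0,0.375]],
    [[-0.01,0.136,0],[0,0,0.375]],
    [[0,0.136,0],[0,0,0.375]],
  ],
)

```text
t: 16.85
eef_pos: [484.1, 151.0, 83.8]
tcp_rot: [-3.141, -0.0, 2.019]
ft_force: [-1.9, 2.4, 1.0]
opening: 0.272
```

```bash
cat >> h.py <<'E'
def turn(n=3):
    T,m=avg(n); psi=m[5]
    # force in tool-lateral (tool y world = (sin,-cos)) and along tool x
    fy=m[6]*np.sin(psi)-m[7]*np.cos(psi); fx=m[6]*np.cos(psi)+m[7]*np.sin(psi)
    b=m[:2]-136*np.array([np.cos(psi),np.sin(psi)])
    print('turned',2.14-psi,'f_lat %.1f f_long %.1f Mz %.2f'%(fy,fx,m[11]),'axis',b)
    return T
E
python3 -c "
from h import *
turn()
"
```

```text
t 17.0 p [484.31 151.08  83.82] rpy [3.14 0.   2.02] F [-2.06  2.36  0.62] M [ 0.02  0.06 -0.11]
turned 0.12096862659860985 f_lat -0.8 f_long 3.0 Mz -0.11 axis [543.25  28.51]
```

Call:
drive_tool(
  increments=[
    [[0,0.136,0],[0,0,0.375]],
    [[0,0.136,0],[0,0,0.375]],
    [[-0.01,0.136,0],[0,0,0.375]],
    [[0,0.136,0],[0,0,0.375]],
  ],
)

```text
t: 17.33
eef_pos: [498.9, 157.2, 83.8]
tcp_rot: [-3.141, -0.0, 1.9]
ft_force: [-2.7, 4.5, 0.4]
opening: 0.271
```

```bash
python3 -c "
from h import *
turn()
"
```

```text
t 17.4833 p [499.22 157.31  83.85] rpy [ 3.14 -0.    1.9 ] F [-2.47  4.58  1.46] M [ 0.42  0.19 -0.02]
turned 0.24014193851017862 f_lat -0.9 f_long 5.1 Mz -0.02 axis [543.16  28.61]
```

Call:
drive_tool(
  increments=[
    [[0.01,0.136,0],[0,0,0.375]],
    [[0,0.136,0],[0,0,0.375]],
    [[0,0.136,0],[0,0,0.375]],
    [[0,0.136,0],[0,0,0.375]],
  ],
)

```text
t: 17.82
eef_pos: [514.6, 161.7, 83.8]
tcp_rot: [-3.141, 0.0, 1.781]
ft_force: [-1.2, 0.5, -0.6]
opening: 0.269
```

```bash
python3 -c "
from h import *
turn(4)
"
```

```text
t 18.0167 p [514.78 161.74  83.75] rpy [3.14 0.   1.78] F [-1.05  0.85  0.13] M [-0.27 -0.02  0.01]
turned 0.3593185167329751 f_lat -0.8 f_long 1.0 Mz 0.01 axis [543.11  28.72]
```

Call:
drive_tool(
  increments=[
    [[0,0.09,0],[0,0,0.25]],
    [[0,0.09,0],[0,0,0.25]],
    [[0,0,0],[0,0,0]],
  ],
)

```text
t: 18.27
eef_pos: [520.3, 162.8, 83.8]
tcp_rot: [-3.142, 0.0, 1.739]
ft_force: [-0.7, -1.3, -0.7]
opening: 0.273
```

Call:
drive_tool(
  increments=[
    [[0,0.09,0],[0,0,0.25]],
    [[0,0.09,0],[0,0,0.25]],
    [[0,0,0],[0,0,0]],
  ],
)

```text
t: 18.52
eef_pos: [525.7, 163.7, 83.7]
tcp_rot: [-3.141, 0.0, 1.698]
ft_force: [-0.7, -2.2, -1.6]
opening: 0.274
```

```bash
python3 -c "
from h import *
turn(3)
"
```

```text
t 18.6667 p [525.47 163.68  83.73] rpy [3.14 0.   1.7 ] F [ 0.31 -3.17 -1.32] M [-0.95 -0.27  0.07]
turned 0.4399988632588341 f_lat -0.1 f_long -3.2 Mz 0.07 axis [542.99  28.81]
```

Call:
drive_tool(
  increments=[
    [[-0.02,0.09,0],[0,0,0.25]],
    [[0,0.09,0],[0,0,0.25]],
    [[0,0,0],[0,0,0]],
  ],
)

```text
t: 18.92
eef_pos: [531.2, 164.1, 83.8]
tcp_rot: [3.141, -0.0, 1.658]
ft_force: [-1.0, 0.4, 0.4]
opening: 0.272
```

Call:
drive_tool(
  increments=[
    [[0,0.09,0],[0,0,0.25]],
    [[0,0,0],[0,0,0]],
  ],
)

```text
t: 19.08
eef_pos: [533.8, 164.3, 83.8]
tcp_rot: [3.141, -0.0, 1.638]
ft_force: [-1.6, 0.9, 0.4]
opening: 0.276
```

```bash
python3 -c "
from h import *
turn(3)
"
```

```text
t 19.2333 p [533.59 164.28  83.84] rpy [ 3.14 -0.    1.64] F [-0.26  2.49 -0.12] M [-0.02 -0.03  0.1 ]
turned 0.5000695024564528 f_lat -0.1 f_long 2.5 Mz 0.10 axis [542.98  28.6 ]
```

Call:
drive_tool(
  increments=[
    [[0,0.09,0],[0,0,0.25]],
    [[0,0.09,0],[0,0,0.25]],
    [[0,0,0],[0,0,0]],
  ],
)

```text
t: 19.48
eef_pos: [539.3, 164.5, 83.8]
tcp_rot: [3.141, -0.0, 1.598]
ft_force: [-1.0, 3.4, 0.4]
opening: 0.27
```

Call:
drive_tool(
  increments=[
    [[0,0.09,0],[0,0,0.25]],
    [[0,0,0],[0,0,0]],
  ],
)

```text
t: 19.65
eef_pos: [541.9, 164.5, 83.8]
tcp_rot: [3.141, -0.0, 1.578]
ft_force: [-1.5, 2.7, 0.2]
opening: 0.274
```

```bash
python3 -c "
from h import *
turn(3)
"
```

```text
t 19.8 p [541.7  164.56  83.81] rpy [ 3.14 -0.    1.58] F [-0.33  2.56  0.29] M [ 0.05 -0.07  0.09]
turned 0.5600651912746692 f_lat -0.3 f_long 2.6 Mz 0.09 axis [542.94  28.57]
```

Call:
drive_tool(
  increments=[
    [[0,0.09,0],[0,0,0.25]],
    [[0,0,0],[0,0,0]],
  ],
)

```text
t: 19.97
eef_pos: [544.6, 164.6, 83.8]
tcp_rot: [3.141, 0.0, 1.559]
ft_force: [-0.8, 3.6, 0.5]
opening: 0.272
```

Call:
drive_tool(
  increments=[
    [[0,0.09,0],[0,0,0.25]],
    [[0,0,0],[0,0,0]],
  ],
)

```text
t: 20.13
eef_pos: [547.3, 164.5, 83.8]
tcp_rot: [3.141, 0.0, 1.538]
ft_force: [-1.3, 3.7, 0.7]
opening: 0.275
```

Call:
drive_tool(
  increments=[
    [[0,0.09,0],[0,0,0.25]],
    [[0,0,0],[0,0,0]],
  ],
)

```text
t: 20.3
eef_pos: [550.0, 164.4, 83.8]
tcp_rot: [3.141, 0.0, 1.518]
ft_force: [0.1, 3.3, 1.2]
opening: 0.269
```

```bash
python3 -c "
from h import *
turn(3)
"
```

```text
t 20.45 p [549.79 164.38  83.79] rpy [3.14 0.   1.52] F [-0.    1.92  0.26] M [ 0.   -0.11  0.13]
turned 0.620137348367843 f_lat -0.1 f_long 1.9 Mz 0.13 axis [542.87  28.56]
```

Call:
drive_tool(
  increments=[
    [[0,0.09,0],[0,0,0.25]],
    [[0,0,0],[0,0,0]],
  ],
)

```text
t: 20.62
eef_pos: [552.7, 164.2, 83.8]
tcp_rot: [3.141, 0.0, 1.498]
ft_force: [-0.9, 2.0, 1.0]
opening: 0.271
```

Call:
drive_tool(
  increments=[
    [[0,0.09,0],[0,0,0.25]],
    [[0,0,0],[0,0,0]],
  ],
)

```text
t: 20.78
eef_pos: [555.3, 164.0, 83.7]
tcp_rot: [-3.141, 0.0, 1.478]
ft_force: [-0.8, 2.5, -1.3]
opening: 0.277
```

```bash
python3 -c "
from h import *
T=turn(3)
x,y,wd,h=210,190,100,75
cv2.imwrite('pics/s12z.png',cv2.resize(T['pixels'][y:y+h,x:x+wd],(800,600),interpolation=cv2.INTER_CUBIC))
T=shot('scene')
cv2.imwrite('pics/c12.png',T['pixels'])
"
```

```text
t 20.9333 p [555.09 164.05  83.76] rpy [3.14 0.   1.48] F [0.29 1.46 0.2 ] M [-0.18 -0.06  0.2 ]
turned 0.6599802343557679 f_lat 0.2 f_long 1.5 Mz 0.20 axis [542.76  28.61]
```

View pics/s12z.png

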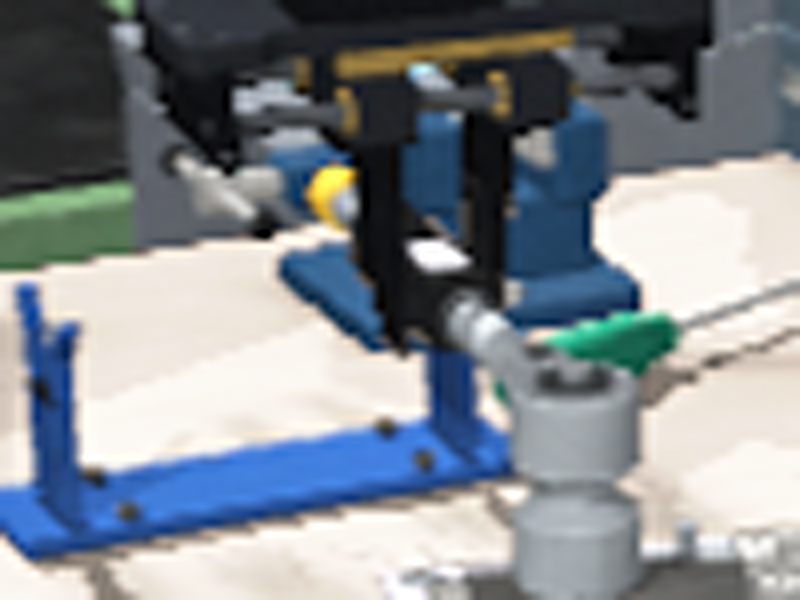

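View pics/c12.png

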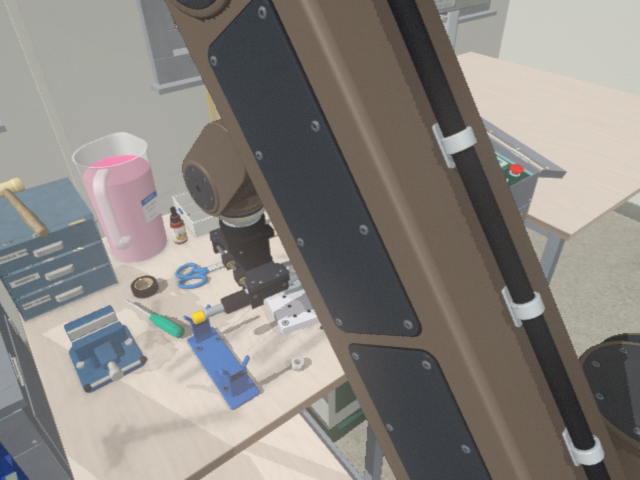

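Call:
drive_tool(
  increments=[
    [[0,0.09,0],[0,0,0.25]],
    [[0,0,0],[0,0,0]],
  ],
)

```text
t: 21.15
eef_pos: [557.8, 163.7, 83.7]
tcp_rot: [-3.141, 0.0, 1.459]
ft_force: [-0.9, 1.1, 0.4]
opening: 0.272
```

Call:
drive_tool(
  increments=[
    [[0,0.09,0],[0,0,0.25]],
    [[0,0,0],[0,0,0]],
  ],
)

```text
t: 21.32
eef_pos: [560.3, 163.5, 83.7]
tcp_rot: [-3.141, 0.0, 1.439]
ft_force: [-2.6, 1.9, 0.8]
opening: 0.27
```

```bash
python3 -c "
from h import *
T=turn(3)
"
```

```text
t 21.4667 p [560.18 163.5   83.66] rpy [3.14 0.   1.44] F [-2.51  1.61 -0.13] M [-0.21  0.46  0.3 ]
turned 0.7000032617638057 f_lat -2.7 f_long 1.3 Mz 0.30 axis [542.44  28.67]
```

The load is rising (f_lat −2.7 N, Mz 0.30), so the bolt is going tight. I'll use smaller steps from here.

Call:
drive_tool(
  increments=[
    [[0,0.07,0],[0,0,0.2]],
    [[0,0,0],[0,0,0]],
  ],
)

```text
t: 21.63
eef_pos: [562.5, 163.2, 83.7]
tcp_rot: [-3.141, 0.0, 1.423]
ft_force: [-3.7, 0.8, -0.5]
opening: 0.275
```

```bash
python3 -c "
from h import *
T=turn(3)
"
```

```text
t 21.7833 p [562.35 163.22  83.67] rpy [3.14 0.   1.42] F [-3.15  0.56 -0.67] M [-0.28  0.61  0.23]
turned 0.7160639888715268 f_lat -3.2 f_long 0.1 Mz 0.23 axis [542.45  28.68]
```

Call:
drive_tool(
  increments=[
    [[0,0.07,0],[0,0,0.2]],
    [[0,0,0],[0,0,0]],
  ],
)

```text
t: 21.95
eef_pos: [564.4, 162.9, 83.7]
tcp_rot: [-3.141, 0.0, 1.407]
ft_force: [-6.3, 1.9, 0.0]
opening: 0.269
```

```bash
python3 -c "
from h import *
T=turn(3)
"
```

```text
t 22.1 p [564.23 162.94  83.66] rpy [3.14 0.   1.41] F [-4.99  0.59  0.18] M [-0.2   1.    0.36]
turned 0.7319731882956213 f_lat -5.0 f_long -0.2 Mz 0.36 axis [542.19  28.74]
```

Call:
drive_tool(
  increments=[
    [[0,0.06,0],[0,0,0.2]],
    [[0,0,0],[0,0,0]],
  ],
)

```text
t: 22.27
eef_pos: [566.1, 162.6, 83.6]
tcp_rot: [-3.141, 0.0, 1.391]
ft_force: [-5.9, 1.4, 0.1]
opening: 0.271
```

```bash
python3 -c "
from h import *
T=turn(3)
"
```

```text
t 22.4167 p [565.9  162.66  83.65] rpy [3.14 0.   1.39] F [-5.9   1.35  0.33] M [-0.24  1.11  0.29]
turned 0.7478463428726223 f_lat -6.0 f_long 0.3 Mz 0.29 axis [541.74  28.82]
```

Call:
drive_tool(
  increments=[
    [[0,0.06,0],[0,0,0.2]],
    [[0,0,0],[0,0,0]],
  ],
)

```text
t: 22.58
eef_pos: [567.7, 162.3, 83.6]
tcp_rot: [-3.14, 0.0, 1.375]
ft_force: [-5.7, 0.8, -0.2]
opening: 0.276
```

```bash
python3 -c "
from h import *
T=turn(3)
"
```

```text
t 22.7333 p [567.6  162.35  83.63] rpy [3.14 0.   1.38] F [-5.74  0.94  0.13] M [-0.2   1.17  0.23]
turned 0.7639315444413894 f_lat -5.8 f_long -0.2 Mz 0.23 axis [541.29  28.92]
```

Call:
drive_tool(
  increments=[
    [[0,0.06,0],[0,0,0.2]],
    [[0,0,0],[0,0,0]],
  ],
)

```text
t: 22.9
eef_pos: [569.4, 162.0, 83.6]
tcp_rot: [-3.14, 0.0, 1.359]
ft_force: [-7.0, 0.9, 0.0]
opening: 0.271
```

```bash
python3 -c "
from h import *
T=turn(3)
"
```

```text
t 23.05 p [569.29 162.01  83.6 ] rpy [3.14 0.   1.36] F [-6.29  1.18 -0.07] M [-0.18  1.24  0.11]
turned 0.7801140755498508 f_lat -6.4 f_long -0.2 Mz 0.11 axis [540.82  29.02]
```

Call:
drive_tool(
  increments=[
    [[0,0.07,0],[0,0,0.25]],
    [[0,0,0],[0,0,0]],
  ],
)

```text
t: 23.22
eef_pos: [571.5, 161.5, 83.6]
tcp_rot: [-3.14, 0.0, 1.339]
ft_force: [-5.3, 2.2, 0.3]
opening: 0.276
```

```bash
cat >> h.py <<'E'
def turn2(n=3):
    T,m=avg(n); psi=m[5]
    fy=m[6]*np.sin(psi)-m[7]*np.cos(psi)
    P=m[:2]-102*np.array([np.cos(psi),np.sin(psi)]);v=P-[542.9,28.6]
    print('turned %.3f f_lat %.1f Mz %.2f Tpiv %.2f joint est %.3f dist %.1f'%(2.14-psi,fy,m[11],m[11]-fy*.102,np.arctan2(v[1],v[0])-psi,np.hypot(*v)))
    return T
E
python3 -c "
from h import *
T=turn2(3)
"
```

```text
t 23.3667 p [571.33 161.56  83.6 ] rpy [3.14 0.   1.34] F [-6.22  1.42 -0.14] M [-0.22  1.28  0.09]
turned 0.800 f_lat -6.4 Mz 0.09 Tpiv 0.74 joint est 0.081 dist 34.0
```

Call:
drive_tool(
  increments=[
    [[0,0.07,0],[0,0,0.25]],
    [[0,0,0],[0,0,0]],
  ],
)

```text
t: 23.53
eef_pos: [573.5, 161.0, 83.6]
tcp_rot: [-3.14, 0.0, 1.319]
ft_force: [-6.3, 0.9, 1.2]
opening: 0.269
```

```bash
python3 -c "
from h import *
T=turn2(3)
"
```

```text
t 23.6833 p [573.35 161.06  83.58] rpy [3.14 0.   1.32] F [-6.46  0.92 -0.17] M [-0.28  1.27 -0.  ]
turned 0.820 f_lat -6.5 Mz -0.00 Tpiv 0.66 joint est 0.100 dist 34.0
```

Call:
drive_tool(
  increments=[
    [[0,0.07,0],[0,0,0.25]],
    [[0,0,0],[0,0,0]],
  ],
)

```text
t: 23.85
eef_pos: [575.5, 160.5, 83.6]
tcp_rot: [-3.14, 0.0, 1.299]
ft_force: [-7.9, 0.5, -0.1]
opening: 0.273
```

```bash
python3 -c "
from h import *
T=turn2(3)
x,y,wd,h=210,190,100,75
cv2.imwrite('pics/s13z.png',cv2.resize(T['pixels'][y:y+h,x:x+wd],(800,600),interpolation=cv2.INTER_CUBIC))
w=shot('wrist','w13.png')
"
```

```text
t 24.0 p [575.38 160.53  83.59] rpy [3.14 0.   1.3 ] F [-6.41  0.26 -0.36] M [-0.26  1.31 -0.01]
turned 0.840 f_lat -6.2 Mz -0.01 Tpiv 0.63 joint est 0.119 dist 34.1
```

View pics/s13z.png

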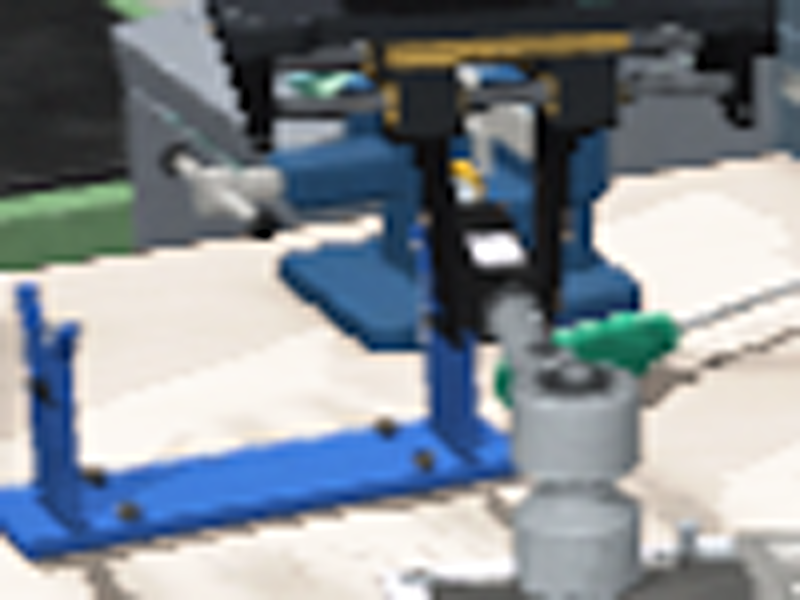

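View pics/w13.png

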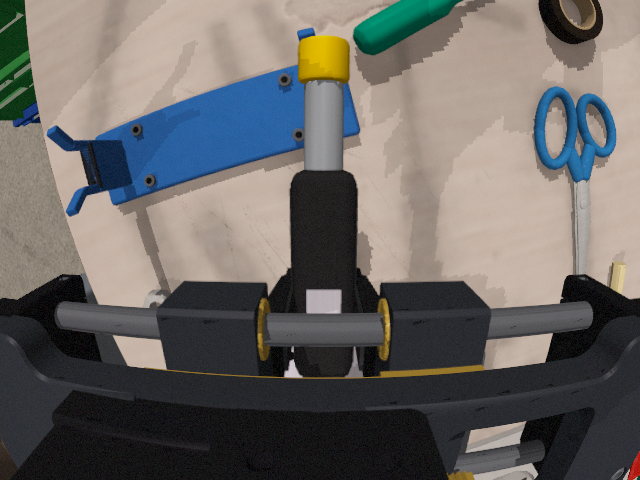

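The wrench has clicked: torque at the pivot peaked at about 0.90 N m and fell to 0.63 N m, while the head stood still and the handle swung on by about 0.11 rad. I'll stop here, swing back to relieve it, then lift off.

Call:
drive_tool(
  increments=[
    [[0,-0.1,0],[0,0,-0.375]],
    [[0,-0.1,0],[0,0,-0.375]],
    [[0,-0.1,0],[0,0,-0.375]],
    [[0,0,0],[0,0,0]],
  ],
)

```text
t: 24.38
eef_pos: [566.1, 162.7, 83.6]
tcp_rot: [-3.14, 0.001, 1.392]
ft_force: [-5.3, 0.5, -0.4]
opening: 0.274
```

```bash
python3 -c "
from h import *
T=turn2(3)
"
```

```text
t 24.5333 p [566.32 162.66  83.54] rpy [3.14 0.   1.39] F [-6.41  0.48 -0.24] M [-0.31  1.39  0.12]
turned 0.749 f_lat -6.4 Mz 0.12 Tpiv 0.77 joint est 0.029 dist 34.1
```

Call:
drive_tool(
  increments=[
    [[0,-0.12,0],[0,0,-0.31]],
    [[0,-0.12,0],[0,0,-0.31]],
    [[0,0,0],[0,0,0]],
  ],
)

```text
t: 24.78
eef_pos: [560.1, 163.6, 83.8]
tcp_rot: [3.141, 0.0, 1.441]
ft_force: [-0.6, -4.6, -3.4]
opening: 0.274
```

```bash
python3 -c "
from h import *
T=turn(3);T=turn2(3)
"
```

```text
t 24.9333 p [560.41 163.61  83.79] rpy [3.14 0.   1.44] F [-1.49 -4.77 -2.48] M [-1.02  0.27  0.17]
turned 0.7005503622781091 f_lat -0.9 f_long -4.9 Mz 0.17 axis [542.6   28.78]
t 25.0833 p [560.38 163.63  83.74] rpy [3.14 0.   1.44] F [-1.54 -5.   -3.35] M [-1.11  0.22  0.16]
turned 0.701 f_lat -0.9 Mz 0.16 Tpiv 0.25 joint est 0.011 dist 34.2
```

Call:
drive_tool(
  increments=[
    [[-0.01,-0.06,0],[0,0,-0.17]],
    [[0,0,-0.02],[0,0,0]],
    [[0,0,-0.05],[0,0,0]],
    [[0,0,-0.05],[0,0,0]],
    [[0,0,0],[0,0,0]],
  ],
)

```text
t: 25.5
eef_pos: [558.1, 163.2, 86.9]
tcp_rot: [-3.141, 0.001, 1.453]
ft_force: [0.0, -7.6, -9.3]
opening: 0.272
```

```bash
python3 -c "
from h import *
T=turn(3)
"
```

```text
t 25.65 p [558.13 163.27  86.78] rpy [3.14 0.   1.45] F [  0.11  -8.27 -10.09] M [-1.22 -0.12  0.14]
turned 0.6867604129907892 f_lat 1.1 f_long -8.2 Mz 0.14 axis [542.18  28.2 ]
```

Call:
drive_tool(
  increments=[
    [[-0.03,0.01,0],[0,0,0]],
    [[0,0,0],[0,0,0]],
  ],
)

```text
t: 25.82
eef_pos: [558.3, 163.0, 87.0]
tcp_rot: [-3.141, -0.0, 1.453]
ft_force: [-1.0, -2.6, -8.4]
opening: 0.273
```

```bash
python3 -c "
from h import *
T=turn(3)
"
```

```text
t 25.9667 p [558.31 162.98  87.07] rpy [3.14 0.   1.45] F [-0.51 -3.   -9.21] M [-0.26  0.06  0.02]
turned 0.6868765228221536 f_lat -0.2 f_long -3.0 Mz 0.02 axis [542.34  27.92]
```

Call:
drive_tool(
  increments=[
    [[-0.01,0,-0.03],[0,0,0]],
    [[0,0,-0.05],[0,0,0]],
    [[0,0,-0.05],[0,0,0]],
    [[0,0,0],[0,0,0]],
  ],
)

```text
t: 26.3
eef_pos: [558.1, 162.0, 91.2]
tcp_rot: [-3.141, 0.001, 1.454]
ft_force: [-2.3, -7.0, -11.0]
opening: 0.27
```

```bash
python3 -c "
from h import *
T=turn(3)
"
```

```text
t 26.45 p [558.09 162.05  91.08] rpy [3.14 0.   1.45] F [ -1.83  -7.28 -10.84] M [-1.    0.14  0.07]
turned 0.6863007536187642 f_lat -1.0 f_long -7.4 Mz 0.07 axis [542.2   26.98]
```

```bash
python3 -c "
from h import *
T=shot('side')
x,y,wd,h=210,190,100,75
cv2.imwrite('pics/s14z.png',cv2.resize(T['pixels'][y:y+h,x:x+wd],(800,600),interpolation=cv2.INTER_CUBIC))
w=shot('wrist','w14.png')
"
```

```text
(no output)
```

View pics/s14z.png

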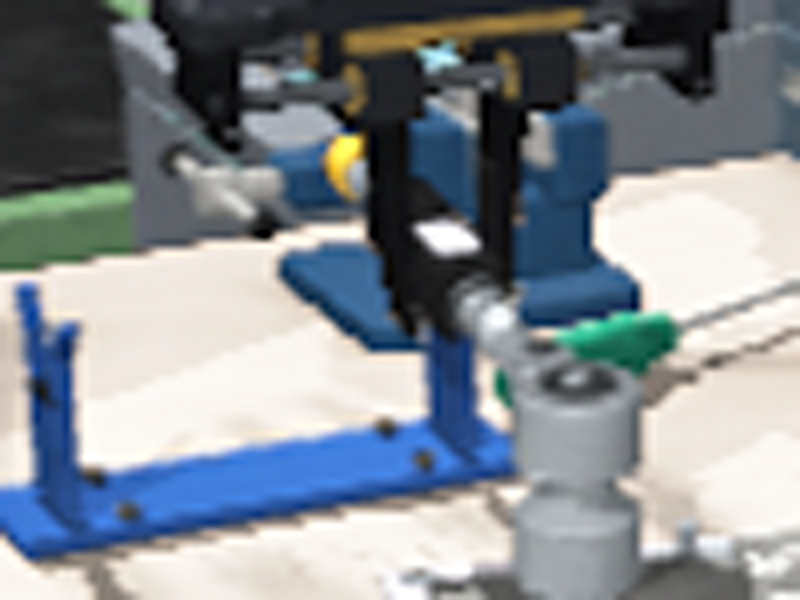

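View pics/w14.png

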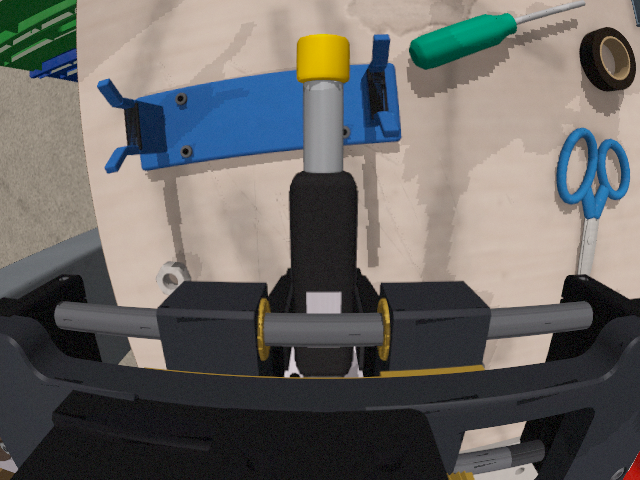

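The side view shows the head has hardly risen. The socket cocked and the wrench tilted in the pads. I'll lower it flat again, take off the loads, and then lift with a slight head-up pitch.

Call:
drive_tool(
  increments=[
    [[0.02,0,0.08],[0,0,0]],
    [[0.02,0,0.08],[0,0,0]],
    [[0,0,0.06],[0,0,0]],
    [[0,0,0.02],[0,0,0]],
    [[0,0,0],[0,0,0]],
  ],
)

```text
t: 26.97
eef_pos: [559.0, 164.4, 84.6]
tcp_rot: [3.14, -0.001, 1.453]
ft_force: [-2.2, 4.2, 2.0]
opening: 0.271
```

```bash
python3 -c "
from h import *
T=turn(3)
"
```

```text
t 27.1167 p [558.94 164.39  84.6 ] rpy [ 3.14 -0.    1.45] F [-2.22  4.4   2.43] M [ 0.43  0.43 -0.1 ]
turned 0.6865415204916292 f_lat -2.7 f_long 4.1 Mz -0.10 axis [543.02  29.32]
```

Call:
drive_tool(
  increments=[
    [[0.01,-0.09,0.02],[0,0,-0.25]],
    [[0,0,0],[0,0,0]],
  ],
)

```text
t: 27.28
eef_pos: [556.1, 164.9, 83.7]
tcp_rot: [3.14, -0.001, 1.475]
ft_force: [0.7, 4.2, 2.7]
opening: 0.271
```

```bash
python3 -c "
from h import *
T=turn(3)
"
```

```text
t 27.4333 p [556.26 164.86  83.74] rpy [ 3.14 -0.    1.47] F [-0.3   5.8   1.17] M [ 0.51  0.07 -0.08]
turned 0.66574983168517 f_lat -0.9 f_long 5.7 Mz -0.08 axis [543.15  29.49]
```

Call:
drive_tool(
  increments=[
    [[0.03,0,0],[0,0,0]],
    [[0,0,0],[0,0,0]],
  ],
)

```text
t: 27.6
eef_pos: [556.2, 165.1, 83.4]
tcp_rot: [3.141, 0.001, 1.474]
ft_force: [1.0, 0.5, 1.0]
opening: 0.269
```

```bash
python3 -c "
from h import *
T=turn(3)
"
```

```text
t 27.75 p [556.17 165.11  83.46] rpy [3.14 0.   1.47] F [-0.3  -0.36  0.29] M [-0.54 -0.    0.02]
turned 0.6661834950980627 f_lat -0.3 f_long -0.4 Mz 0.02 axis [543.    29.75]
```

Call:
drive_tool(
  increments=[
    [[0,0,-0.02],[0,-0.12,0]],
    [[0,0,-0.02],[0,-0.12,0]],
    [[0,0,-0.02],[0,0,0]],
    [[0,0,0],[0,0,0]],
  ],
)

```text
t: 28.08
eef_pos: [555.6, 164.7, 84.6]
tcp_rot: [-3.14, 0.021, 1.474]
ft_force: [-0.1, -6.6, -7.6]
opening: 0.274
```

```bash
python3 -c "
from h import *
T=turn(3)
"
```

```text
t 28.2333 p [555.63 164.71  84.59] rpy [3.14 0.02 1.47] F [ 0.21 -6.46 -7.56] M [-0.77 -0.19  0.12]
turned 0.6664194349863799 f_lat 0.8 f_long -6.4 Mz 0.12 axis [542.43  29.35]
```

Call:
drive_tool(
  increments=[
    [[-0.025,0,0],[0,0,0]],
    [[0,0,0],[0,0,0]],
  ],
)

```text
t: 28.4
eef_pos: [555.7, 164.5, 84.9]
tcp_rot: [-3.141, 0.02, 1.473]
ft_force: [-0.5, -2.4, -7.0]
opening: 0.277
```

```bash
python3 -c "
from h import *
T=turn(3)
"
```

```text
t 28.55 p [555.73 164.49  84.95] rpy [3.14 0.02 1.47] F [ 0.43 -3.16 -7.71] M [-0.2  -0.13  0.07]
turned 0.6666392398046741 f_lat 0.7 f_long -3.1 Mz 0.07 axis [542.5   29.14]
```

Call:
drive_tool(
  increments=[
    [[-0.02,0,0],[0,0,0]],
    [[0,0,-0.02],[0,-0.12,0]],
    [[0,0,-0.02],[0,-0.12,0]],
    [[0,0,0],[0,0,0]],
  ],
)

```text
t: 28.88
eef_pos: [555.7, 163.7, 86.4]
tcp_rot: [-3.141, 0.041, 1.474]
ft_force: [-0.4, -6.2, -7.6]
opening: 0.277
```

```bash
python3 -c "
from h import *
T=turn(3)
x,y,wd,h=210,190,100,75
cv2.imwrite('pics/s15z.png',cv2.resize(T['pixels'][y:y+h,x:x+wd],(800,600),interpolation=cv2.INTER_CUBIC))
"
```

```text
t 29.0333 p [555.68 163.7   86.4 ] rpy [3.14 0.04 1.47] F [-0.67 -5.27 -7.52] M [-0.66 -0.02  0.01]
turned 0.666153748579682 f_lat -0.2 f_long -5.3 Mz 0.01 axis [542.52  28.34]
```

View pics/s15z.png

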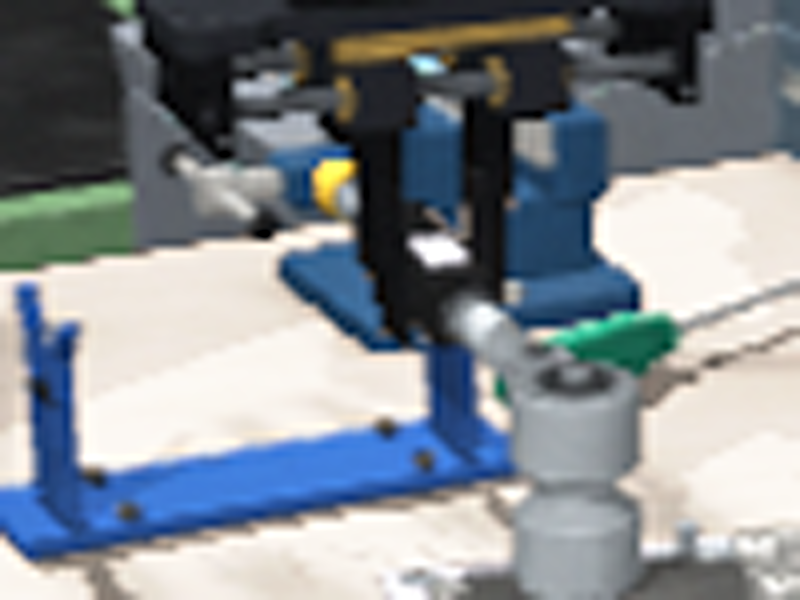

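```bash
python3 -c "
from h import *
a=cv2.imread('pics/s12z.png',0).astype(np.float32)
for n in ('s15z','s14z','s13z'):
  b=cv2.imread('pics/%s.png'%n,0).astype(np.float32)
  for nm,(x0,x1,y0,y1) in dict(head=(505,650,380,590),sock=(505,650,480,595),label=(400,480,220,290),cap=(300,360,150,235),cradle=(0,400,280,560)).items():
    t=a[y0:y1,x0:x1]; s=b[max(0,y0-40):y1+40,max(0,x0-60):x1+60]
    r=cv2.matchTemplate(s,t,cv2.TM_CCOEFF_NORMED);_,v,_,l=cv2.minMaxLoc(r)
    print(n,nm,round(v,3),(l[0]-(x0-max(0,x0-60)))/8,(l[1]-(y0-max(0,y0-40)))/8)
"
```

```text
s15z head 0.991 0.0 0.0
s15z sock 0.992 0.0 0.0
s15z label 0.977 0.25 -0.625
s15z cap 0.89 0.25 -0.75
s15z cradle 0.999 0.0 0.0
s14z head 0.951 0.125 0.125
s14z sock 0.965 0.0 0.0
s14z label 0.967 1.375 -2.25
s14z cap 0.607 1.75 -4.0
s14z cradle 0.996 0.0 0.0
s13z head 0.954 0.125 0.0
s13z sock 0.931 0.125 0.125
s13z label 0.951 7.375 -0.625
s13z cap 0.488 4.0 5.0
s13z cradle 0.992 0.0 0.0
```

Call:
drive_tool(
  increments=[
    [[-0.04,0,0],[0,0,0]],
    [[0,-0.09,0],[0,0,-0.25]],
    [[0,-0.09,0],[0,0,-0.25]],
    [[0,0,0],[0,0,0]],
  ],
)

```text
t: 29.37
eef_pos: [550.1, 163.7, 86.8]
tcp_rot: [-3.14, 0.038, 1.516]
ft_force: [-0.1, 1.7, -5.1]
opening: 0.272
```

```bash
python3 -c "
from h import *
T=turn(3)
"
```

```text
t 29.5167 p [550.47 163.64  86.82] rpy [3.14 0.04 1.51] F [ 0.06  3.52 -4.99] M [ 0.96 -0.   -0.05]
turned 0.6261710204669881 f_lat -0.1 f_long 3.5 Mz -0.05 axis [542.72  27.86]
```

Call:
drive_tool(
  increments=[
    [[0.01,-0.045,-0.01],[0,-0.06,-0.125]],
    [[0,-0.045,-0.01],[0,-0.06,-0.125]],
    [[0,-0.045,-0.01],[0,-0.06,-0.125]],
    [[0,0,0],[0,0,0]],
  ],
)

```text
t: 29.85
eef_pos: [546.2, 163.9, 87.5]
tcp_rot: [-3.139, 0.053, 1.545]
ft_force: [0.7, 1.6, -5.6]
opening: 0.27
```

```bash
cat >> h.py <<'E'
def chk(T):
    a=cv2.imread('pics/s12z.png',0).astype(np.float32)
    x,y,wd,h=210,190,100,75
    b=cv2.resize(T['pixels'][y:y+h,x:x+wd],(800,600),interpolation=cv2.INTER_CUBIC)
    b=cv2.cvtColor(b,cv2.COLOR_BGR2GRAY).astype(np.float32)
    t=a[390:580,505:650];s=b[300:600,445:710]
    r=cv2.matchTemplate(s,t,cv2.TM_CCOEFF_NORMED);_,v,_,l=cv2.minMaxLoc(r)
    print('head shift px',(l[0]-60)/8,(l[1]-90)/8,'score',round(v,3))
E
python3 -c "
from h import *
T=turn(3);chk(T)
"
```

```text
t 30.0 p [546.44 163.91  87.52] rpy [3.14 0.05 1.54] F [ 0.21  2.59 -5.01] M [ 0.74 -0.11 -0.01]
turned 0.5961894453896066 f_lat 0.1 f_long 2.6 Mz -0.01 axis [542.77  27.95]
head shift px 0.125 -0.5 score 0.865
```

Call:
drive_tool(
  increments=[
    [[0.01,-0.03,-0.03],[0,0,-0.08]],
    [[0,0.03,-0.03],[0,0,0.08]],
    [[0,-0.03,-0.03],[0,0,-0.08]],
    [[0,0,0],[0,0,0]],
  ],
)

```text
t: 30.33
eef_pos: [545.5, 164.1, 90.4]
tcp_rot: [-3.138, 0.053, 1.55]
ft_force: [-0.1, 0.6, -4.8]
opening: 0.274
```

```bash
python3 -c "
from h import *
T=turn(3);chk(T)
"
```

```text
t 30.4833 p [545.56 164.18  90.26] rpy [3.14 0.05 1.55] F [ 0.29  0.38 -4.42] M [ 0.14 -0.12  0.02]
turned 0.5900690628717569 f_lat 0.3 f_long 0.4 Mz 0.02 axis [542.72  28.21]
head shift px 0.125 -1.75 score 0.651
```

Free: the forces are the same as the wrench hanging in air. Lifting off.

Call:
drive_tool(
  increments=[
    [[-0.004,0,-0.07],[0,0,0]],
    [[-0.004,0,-0.07],[0,0,0]],
    [[-0.004,0,-0.07],[0,0,0]],
    [[0,0,0],[0,0,0]],
  ],
)

```text
t: 30.82
eef_pos: [545.8, 164.3, 97.0]
tcp_rot: [-3.139, 0.053, 1.55]
ft_force: [0.5, -0.3, -3.9]
opening: 0.27
```

```bash
python3 -c "
from h import *
T=turn(2);chk(T)
"
```

```text
t 30.9167 p [545.65 164.29  96.71] rpy [3.14 0.05 1.55] F [ 0.14  0.31 -4.61] M [ 0.13 -0.11  0.  ]
turned 0.5901146447599492 f_lat 0.1 f_long 0.3 Mz 0.00 axis [542.81  28.32]
head shift px 0.375 -5.0 score 0.546
```

Call:
drive_tool(
  increments=[
    [[-0.02,0,-0.4],[0,0,0]],
    [[-0.03,0,-0.6],[0,0,0]],
    [[-0.03,0,-0.6],[0,0,0]],
    [[0,0,0],[0,0,0]],
  ],
)

```text
t: 31.25
eef_pos: [547.0, 164.7, 147.3]
tcp_rot: [3.14, 0.052, 1.55]
ft_force: [1.1, 0.1, -4.8]
opening: 0.273
```

```bash
python3 -c "
from h import *
T,m=avg(3);S=shot('scene','c16.png');w=shot('wrist','w16.png')
np.save('p16.npy',[T,S,w])
x,y,wd,h=210,160,120,90
cv2.imwrite('pics/s16z.png',cv2.resize(T['pixels'][y:y+h,x:x+wd],(800,600),interpolation=cv2.INTER_CUBIC))
print([ (r['point'],r['score']) for r in env.tip_of('wrench',T)],[ (r['point'],r['score']) for r in env.tip_of('bolt_corner',T)])
"
```

```text
t 31.4 p [545.79 164.45 144.59] rpy [3.14 0.05 1.55] F [-0.18 -0.1  -4.63] M [ 0.18 -0.1  -0.01]
[([544.8, 29.0, 112.9], 0.94), ([714.9, 314.8, 1.6], 0.34)] [([543.2, 16.6, 61.7], 0.4)]
```

View pics/s16z.png

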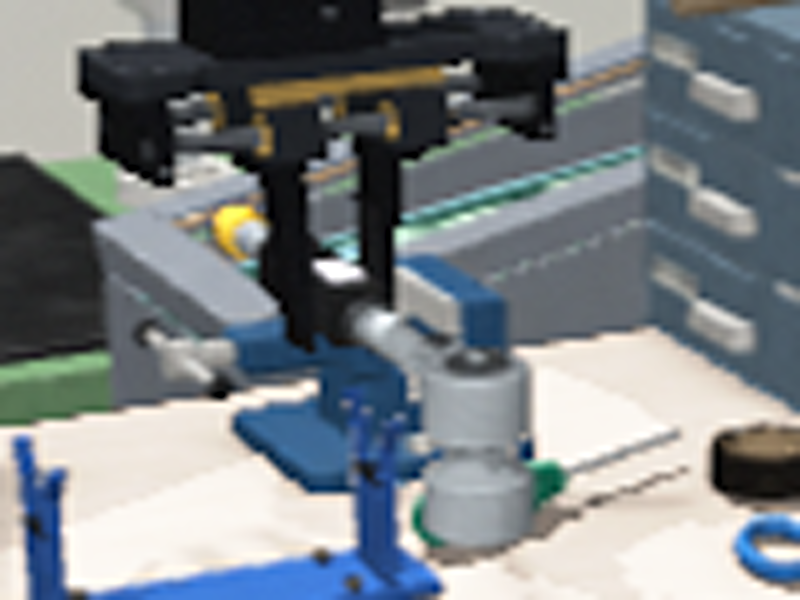

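View pics/w16.png

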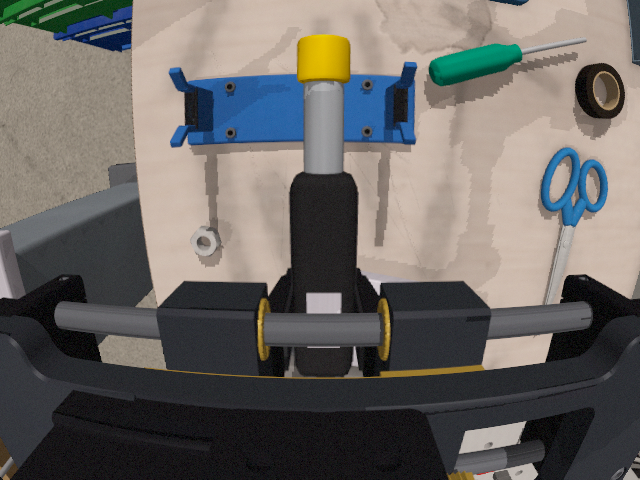

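```bash
python3 -c "
from h import *
T,S,w=np.load('p16.npy',allow_pickle=True)
x,y,wd,h=210,160,120,90;sc=800/120
im=cv2.resize(T['pixels'][y:y+h,x:x+wd],(800,600),interpolation=cv2.INTER_CUBIC)
for dz,col in ((0,(0,255,0)),(7,(0,0,255))):
  z0=144.6-31.5+dz
  b=np.array([545.8,164.45])-136*np.array([np.cos(1.55),np.sin(1.55)])
  for z,r in ((z0,20.5),(z0+67,20.5)):
    pts=[(proj(T,[b[0]+r*np.cos(a),b[1]+r*np.sin(a),z])-[x,y]+.5)*sc-.5 for a in np.linspace(0,6.28,60)]
    cv2.polylines(im,[np.int32(np.round(pts))],True,col,1)
# handle axis line level vs pitched: cap end at 240 from axis
for dz0,dz1,col in ((0,0,(0,255,0)),(7.2,-5.5,(0,0,255))):
  q=[(proj(T,[545.8+t*np.cos(1.55),164.45+t*np.sin(1.55),163.6+e])-[x,y]+.5)*sc-.5 for t,e in((-136,dz0),(104,dz1))]
  cv2.line(im,tuple(np.int32(q[0])),tuple(np.int32(q[1])),col,1)
cv2.imwrite('pics/s16o.png',im)
"
```

View pics/s16o.png

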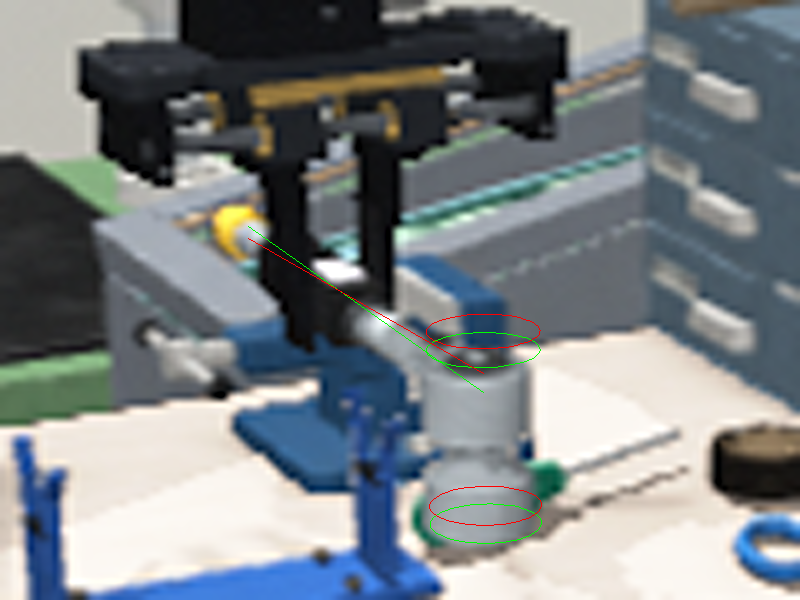

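```bash
python3 -c "
from h import *
plan([525,260.6,142],3.126,20,pitch=.053,show=20)
"
```

```text
t 31.6 p [545.33 164.33 143.51] rot [-3.14  0.05  1.55] F [ 1.4   0.49 -4.64] M [ 0.16 -0.15 -0.01] op 0.27282013860506055 q6 0.2632029713197043
[[0.16, -0.04, -0.01], [-0.05, -0.0, -0.98]] ,
[[0.16, -0.02, -0.0], [-0.05, -0.0, -0.98]] ,
[[0.17, -0.01, -0.01], [-0.05, -0.0, -0.98]] ,
[[0.16, -0.0, -0.0], [-0.05, -0.0, -0.98]] ,
[[0.16, 0.01, -0.01], [-0.05, -0.0, -0.98]] ,
[[0.16, 0.03, -0.01], [-0.05, -0.0, -0.98]] ,
[[0.16, 0.04, -0.0], [-0.05, -0.0, -0.98]] ,
[[0.16, 0.05, -0.01], [-0.05, -0.0, -0.98]] ,
[[0.15, 0.06, -0.0], [-0.05, -0.0, -0.98]] ,
[[0.15, 0.08, -0.01], [-0.05, -0.0, -0.98]] ,
[[0.14, 0.08, -0.0], [-0.05, -0.0, -0.98]] ,
[[0.13, 0.1, -0.01], [-0.05, -0.0, -0.98]] ,
[[0.12, 0.11, -0.0], [-0.05, -0.0, -0.98]] ,
[[0.12, 0.12, -0.0], [-0.05, -0.0, -0.98]] ,
[[0.1, 0.12, -0.01], [-0.05, -0.0, -0.98]] ,
[[0.1, 0.13, 0.0], [-0.05, -0.0, -0.98]] ,
[[0.08, 0.14, -0.0], [-0.05, -0.0, -0.98]] ,
[[0.08, 0.15, -0.0], [-0.05, -0.0, -0.98]] ,
[[0.06, 0.15, -0.0], [-0.05, -0.0, -0.98]] ,
[[0.05, 0.16, -0.0], [-0.05, -0.0, -0.98]] ,
```

Call:
drive_tool(
  increments=[
    [[0.1,0,0],[-0.02,0,-0.4]],
    [[0.16,-0.02,0],[-0.04,0,-0.8]],
    [[0.17,-0.01,-0.01],[-0.05,0,-0.98]],
    [[0.16,0,0],[-0.05,0,-0.98]],
    [[0.16,0.01,-0.01],[-0.05,0,-0.98]],
  ],
)

```text
t: 32.02
eef_pos: [542.6, 186.9, 143.2]
tcp_rot: [-3.137, 0.052, 1.885]
ft_force: [0.3, 0.2, -4.7]
opening: 0.271
```

Call:
drive_tool(
  increments=[
    [[0.16,0.03,-0.01],[-0.05,0,-0.98]],
    [[0.16,0.04,0],[-0.05,0,-0.98]],
    [[0.16,0.05,-0.01],[-0.05,0,-0.98]],
    [[0.15,0.06,0],[-0.05,0,-0.98]],
    [[0.15,0.08,-0.01],[-0.05,0,-0.98]],
  ],
)

```text
t: 32.43
eef_pos: [538.9, 211.4, 142.8]
tcp_rot: [-3.137, 0.05, 2.278]
ft_force: [-0.2, -0.5, -3.9]
opening: 0.273
```

```bash
python3 -c "
from h import *
plan([525,260.6,142],3.126,12,pitch=.053,show=20)
w=shot('wrist','w17.png')
"
```

```text
t 32.4333 p [538.93 211.42 142.84] rot [-3.14  0.05  2.28] F [-0.2  -0.55 -3.9 ] M [ 0.17 -0.01  0.01] op 0.2729969717709774 q6 -0.3848266979821354
[[0.13, 0.06, -0.0], [-0.05, -0.01, -0.88]] ,
[[0.12, 0.07, -0.01], [-0.05, -0.01, -0.88]] ,
[[0.12, 0.07, -0.0], [-0.05, -0.01, -0.88]] ,
[[0.12, 0.09, -0.01], [-0.05, -0.01, -0.88]] ,
[[0.1, 0.09, 0.0], [-0.05, -0.01, -0.88]] ,
[[0.1, 0.1, -0.0], [-0.05, -0.01, -0.88]] ,
[[0.1, 0.11, -0.01], [-0.05, -0.01, -0.88]] ,
[[0.08, 0.11, 0.0], [-0.05, -0.01, -0.88]] ,
[[0.08, 0.12, -0.0], [-0.05, -0.01, -0.88]] ,
[[0.07, 0.13, -0.0], [-0.05, -0.01, -0.88]] ,
[[0.06, 0.13, -0.0], [-0.05, -0.01, -0.88]] ,
[[0.05, 0.13, -0.0], [-0.05, -0.01, -0.88]] ,
```

View pics/w17.png

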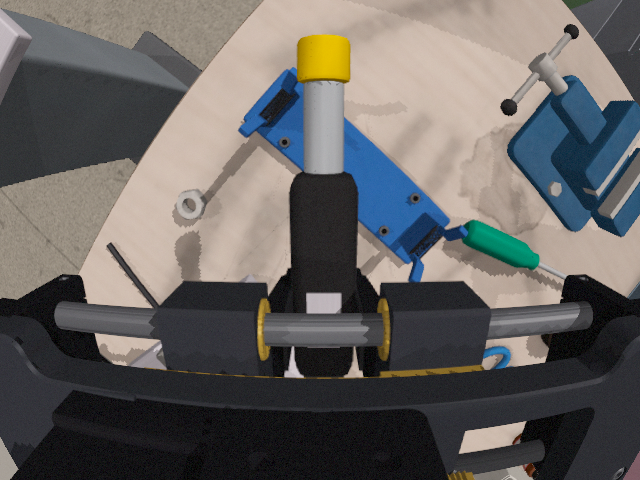

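Call:
drive_tool(
  increments=[
    [[0.13,0.06,0],[-0.05,-0.01,-0.88]],
    [[0.12,0.07,-0.01],[-0.05,-0.01,-0.88]],
    [[0.12,0.07,0],[-0.05,-0.01,-0.88]],
    [[0.12,0.09,-0.01],[-0.05,-0.01,-0.88]],
    [[0.1,0.09,0],[-0.05,-0.01,-0.88]],
  ],
)

```text
t: 32.9
eef_pos: [533.3, 231.7, 142.7]
tcp_rot: [-3.139, 0.053, 2.628]
ft_force: [-0.4, 0.4, -4.6]
opening: 0.27
```

Call:
drive_tool(
  increments=[
    [[0.1,0.1,0],[-0.05,-0.01,-0.88]],
    [[0.1,0.11,-0.01],[-0.05,-0.01,-0.88]],
    [[0.08,0.11,0],[-0.05,-0.01,-0.88]],
    [[0.08,0.12,0],[-0.04,-0.01,-0.7]],
    [[0.07,0.13,0],[-0.03,0,-0.5]],
  ],
)

```text
t: 33.32
eef_pos: [527.5, 252.4, 142.3]
tcp_rot: [-3.14, 0.055, 2.935]
ft_force: [-0.4, 0.4, -5.0]
opening: 0.271
```

```bash
python3 -c "
from h import *
plan([525,260.6,120],3.126,5,pitch=.053,show=20)
"
```

```text
t 33.3167 p [527.54 252.37 142.26] rot [-3.14  0.05  2.94] F [-0.35  0.38 -5.05] M [0.07 0.06 0.04] op 0.27148727216263013 q6 -0.989655287646209
[[0.04, 0.05, 0.15], [-0.03, 0.0, -0.48]] ,
[[0.03, 0.05, 0.14], [-0.03, 0.0, -0.48]] ,
[[0.03, 0.05, 0.15], [-0.03, 0.0, -0.48]] ,
[[0.03, 0.06, 0.15], [-0.03, 0.0, -0.48]] ,
[[0.03, 0.05, 0.14], [-0.03, 0.0, -0.48]] ,
```

Call:
drive_tool(
  increments=[
    [[0.04,0.05,0.15],[-0.03,0,-0.48]],
    [[0.03,0.05,0.14],[-0.03,0,-0.48]],
    [[0.03,0.05,0.15],[-0.03,0,-0.48]],
    [[0.03,0.06,0.15],[-0.03,0,-0.48]],
    [[0.03,0.05,0.14],[-0.03,0,-0.48]],
  ],
)

```text
t: 33.73
eef_pos: [525.1, 260.5, 119.9]
tcp_rot: [-3.141, 0.055, 3.126]
ft_force: [-0.7, -0.1, -4.5]
opening: 0.27
```

```bash
python3 -c "
from h import *
T,m=avg(4);w=shot('wrist','w18.png');S=shot('scene','c18.png')
np.save('p18.npy',[T,S,w])
x,y,wd,h=170,175,120,90
cv2.imwrite('pics/s18z.png',cv2.resize(T['pixels'][y:y+h,x:x+wd],(800,600),interpolation=cv2.INTER_CUBIC))
plan([525,260.6,80],3.126,4,pitch=.053,show=20)
for n,q in(('side',T),('scene',S),('wrist',w)):
  for t in('wrench','wrench_grip','wrench_cradle','bolt_corner'):
    print(n,t,[(np.array(r['point']).round(1).tolist(),round(r['score'],2)) for r in env.tip_of(t,q)[:1]])
"
```

```text
t 33.9333 p [524.93 260.47 119.81] rpy [3.14 0.05 3.13] F [ 0.42 -0.11 -4.52] M [ 0.1   0.05 -0.01]
t 34.0333 p [525.44 260.54 120.81] rot [3.14 0.06 3.12] F [-0.12 -0.01 -3.94] M [0.09 0.05 0.01] op 0.2747197579039592 q6 -1.1766103692680054
[[0.02, 0.0, 0.34], [0.0, 0.01, -0.0]] ,
[[0.03, 0.0, 0.34], [0.0, 0.01, -0.0]] ,
[[0.02, 0.0, 0.34], [0.0, 0.01, -0.0]] ,
[[0.02, 0.0, 0.34], [0.0, 0.01, -0.0]] ,
side wrench [([661.6, 258.0, 87.7], 0.96)]
side wrench_grip [([524.8, 259.2, 141.3], 0.91)]
side wrench_cradle [([529.7, 258.5, -1.7], 0.93)]
side bolt_corner [([539.7, 16.3, 64.0], 0.41)]
scene wrench [([659.6, 259.2, 87.8], 0.6)]
scene wrench_grip [([526.6, 261.8, 137.2], 0.59)]
scene wrench_cradle [([527.0, 260.4, -1.3], 0.8)]
scene bolt_corner []
wrist wrench []
wrist wrench_grip [([523.0, 259.6, 138.2], 0.79)]
wrist wrench_cradle []
wrist bolt_corner [([543.0, 13.3, 66.1], 0.89)]
```

View pics/w18.png

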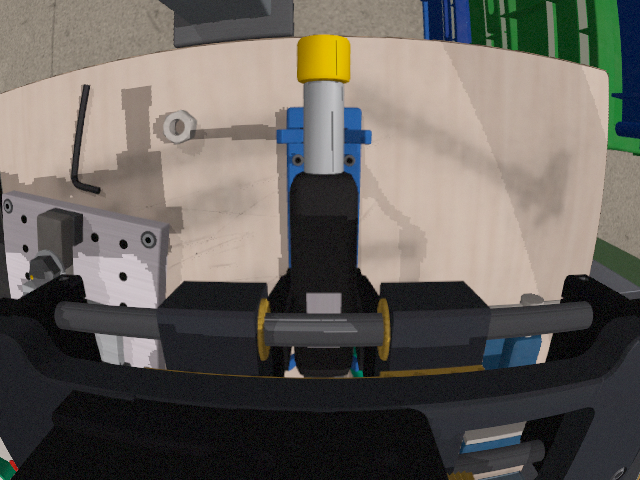

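View pics/s18z.png

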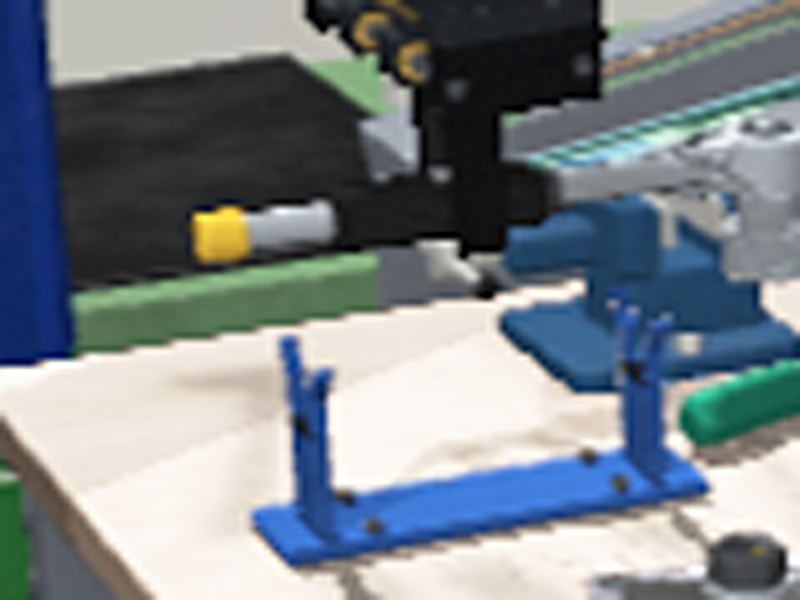

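Call:
drive_tool(
  increments=[
    [[0.02,0,0.34],[0,0,0]],
    [[0.02,0,0.34],[0,0,0]],
    [[0.02,0,0.34],[0,0,0]],
    [[0.02,0,0.34],[0,0,0]],
    [[0,0,0],[0,0,0]],
  ],
)

```text
t: 35.05
eef_pos: [524.1, 260.2, 77.0]
tcp_rot: [-3.14, 0.052, 3.127]
ft_force: [-0.8, 0.0, -4.5]
opening: 0.273
```

```bash
python3 -c "
from h import *
T,m=avg(2);w=shot('wrist','w19.png')
plan([525,260.6,60],3.126,3,pitch=.053,show=20)
"
```

```text
t 35.15 p [524.76 260.49  78.61] rpy [3.14 0.05 3.13] F [-0.22 -0.33 -3.86] M [ 0.1   0.02 -0.  ]
t 35.2 p [525.25 260.7   79.63] rot [3.14 0.06 3.13] F [ 0.44  1.36 -3.58] M [ 0.1   0.02 -0.  ] op 0.2723201280448995 q6 -1.1739850517995372
[[0.01, -0.0, 0.22], [0.0, 0.01, 0.0]] ,
[[0.02, -0.0, 0.22], [0.0, 0.01, 0.0]] ,
[[0.01, -0.0, 0.21], [0.0, 0.01, 0.0]] ,
```

View pics/w19.png

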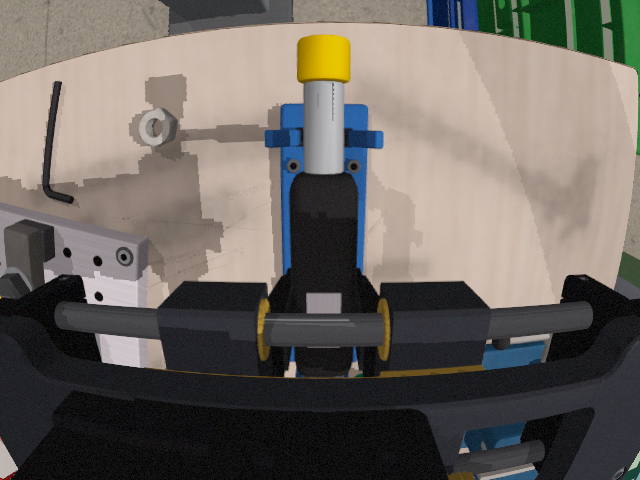

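The wrist view shows the rear bar centred over the fork at about (324,138), with the fork arms at 275 and 373. I'll continue down.

Call:
drive_tool(
  increments=[
    [[0.01,0,0.22],[0,0,0]],
    [[0.02,0,0.22],[0,0,0]],
    [[0.01,0,0.2],[0,0,0]],
    [[0.01,0,0.15],[0,0,0]],
    [[0,0,0],[0,0,0]],
  ],
)

```text
t: 35.62
eef_pos: [524.5, 260.5, 54.9]
tcp_rot: [-3.141, 0.054, 3.126]
ft_force: [-0.1, -0.3, -4.6]
opening: 0.27
```

Call:
drive_tool(
  increments=[
    [[0.01,0,0.12],[0,0,0]],
    [[0,0,0.08],[0,0,0]],
    [[0,0,0.06],[0,0,0]],
    [[0,0,0],[0,0,0]],
  ],
)

```text
t: 35.95
eef_pos: [525.1, 260.6, 48.0]
tcp_rot: [3.142, 0.056, 3.126]
ft_force: [-0.8, -0.2, -4.6]
opening: 0.268
```

```bash
python3 -c "
from h import *
T,m=avg(4)
"
```

```text
t 36.15 p [525.21 260.67  48.35] rpy [3.14 0.06 3.13] F [ 0.25 -0.39 -4.58] M [0.1  0.03 0.01]
```

Now down to contact in small steps; it was grasped at z ≈ 41.5.

Call:
drive_tool(
  increments=[
    [[0,0,0.06],[0,0,0]],
    [[0,0,0.06],[0,0,0]],
    [[0,0,0],[0,0,0]],
  ],
)

```text
t: 36.4
eef_pos: [525.2, 260.6, 44.4]
tcp_rot: [3.142, 0.055, 3.126]
ft_force: [0.5, 0.8, -4.8]
opening: 0.272
```

Call:
drive_tool(
  increments=[
    [[0,0,0.03],[0,0,0]],
    [[0,0,0.03],[0,0,0]],
    [[0,0,0],[0,0,0]],
  ],
)

```text
t: 36.65
eef_pos: [525.4, 260.7, 42.8]
tcp_rot: [3.141, 0.056, 3.126]
ft_force: [-0.7, -0.6, -4.1]
opening: 0.27
```

```bash
python3 -c "
from h import *
T,m=avg(3)
"
```

```text
t 36.8 p [525.44 260.65  42.85] rpy [3.14 0.06 3.13] F [-0.01  0.01 -4.71] M [0.1  0.02 0.01]
```

Call:
drive_tool(
  increments=[
    [[0,0,0.03],[0,0,0]],
    [[0,0,0],[0,0,0]],
  ],
)

```text
t: 36.97
eef_pos: [525.6, 260.7, 42.2]
tcp_rot: [3.141, 0.056, 3.127]
ft_force: [-0.9, 0.0, -1.0]
opening: 0.273
```

Call:
drive_tool(
  increments=[
    [[0,0,0.03],[0,0,0]],
    [[0,0,0],[0,0,0]],
  ],
)

```text
t: 37.13
eef_pos: [525.7, 260.7, 42.1]
tcp_rot: [3.141, 0.057, 3.126]
ft_force: [-2.7, -1.6, 8.8]
opening: 0.27
```

```bash
python3 -c "
from h import *
T,m=avg(3)
"
```

```text
t 37.2833 p [525.66 260.71  42.1 ] rpy [3.14 0.06 3.13] F [-3.14 -1.4   9.08] M [-0.18  0.76  0.  ]
```

Call:
drive_tool(
  increments=[
    [[0,0,-0.02],[0,0,0]],
    [[0,0,0],[0,0,0]],
  ],
)

```text
t: 37.45
eef_pos: [525.6, 260.7, 42.1]
tcp_rot: [3.141, 0.056, 3.126]
ft_force: [-1.4, -0.6, 5.2]
opening: 0.273
```

Call:
drive_tool(
  increments=[
    [[0,0,0],[0,0,0]],
    [[0,0,0],[0,0,0]],
    [[0,0,0],[0,0,0]],
    [[0,0,0],[0,0,0]],
    [[0,0,0],[0,0,0]],
  ],
  jaw=0.4,
)

```text
t: 37.87
eef_pos: [525.6, 260.7, 41.6]
tcp_rot: [3.141, 0.056, 3.127]
ft_force: [0.2, 0.4, 0.3]
opening: 0.569
```

Call:
drive_tool(
  increments=[
    [[0,0,0],[0,0,0]],
    [[0,0,0],[0,0,0]],
    [[0,0,0],[0,0,0]],
  ],
)

```text
t: 38.12
eef_pos: [525.5, 260.7, 41.7]
tcp_rot: [3.141, 0.056, 3.127]
ft_force: [-0.6, -0.0, -0.1]
opening: 0.694
```

```bash
python3 -c "
from h import *
T,m=avg(1)
w=shot('wrist','w20.png')
plan([525,260.6,160],3.126,5,show=20)
"
```

```text
t 38.1667 p [525.54 260.66  41.69] rpy [3.14 0.06 3.13] F [-0.65  0.03 -0.28] M [ 0.11 -0.09  0.01]
t 38.2167 p [525.53 260.67  41.69] rot [3.14 0.06 3.13] F [-0.51  0.49  0.21] M [ 0.1  -0.16 -0.  ] op 0.6980846795431886 q6 -1.1697458129279454
[[-0.04, -0.0, -0.79], [0.0, 0.14, 0.0]] ,
[[-0.03, -0.0, -0.79], [0.0, 0.14, 0.0]] ,
[[-0.03, -0.0, -0.78], [0.0, 0.14, 0.0]] ,
[[-0.01, -0.0, -0.79], [0.0, 0.14, 0.0]] ,
[[-0.0, -0.0, -0.79], [0.0, 0.14, 0.0]] ,
```

View pics/w20.png

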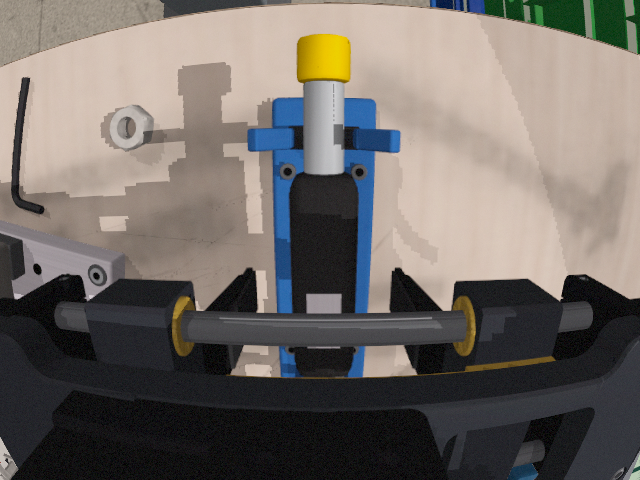

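The wrist view shows the fingers clear on both sides and the wrench in the forks. Retreating upwards.

Call:
drive_tool(
  increments=[
    [[-0.02,0,-0.4],[0,0,0]],
    [[-0.02,0,-0.6],[0,0,0]],
    [[-0.03,0,-0.78],[0,0.14,0]],
    [[-0.01,0,-0.79],[0,0.14,0]],
    [[0,0,-0.79],[0,0.14,0]],
  ],
)

```text
t: 38.63
eef_pos: [522.9, 260.7, 144.5]
tcp_rot: [3.141, 0.022, 3.127]
ft_force: [-0.5, 0.5, -0.5]
opening: 0.702
```

```bash
python3 -c "
from h import *
plan([570,150,240],2.7,5,show=20)
"
```

```text
t 38.6333 p [522.88 260.69 144.52] rot [3.14 0.02 3.13] F [-0.49  0.46 -0.52] M [ 0.07 -0.16  0.02] op 0.7018289726679392 q6 -1.1965119580607977
[[-0.34, -0.73, -0.63], [0.01, 0.05, 1.07]] ,
[[-0.4, -0.7, -0.63], [0.01, 0.05, 1.07]] ,
[[-0.45, -0.67, -0.63], [0.01, 0.05, 1.07]] ,
[[-0.51, -0.63, -0.63], [0.01, 0.05, 1.07]] ,
[[-0.55, -0.58, -0.64], [0.01, 0.05, 1.07]] ,
```

Call:
drive_tool(
  increments=[
    [[-0.34,-0.73,-0.63],[0.01,0.05,1]],
    [[-0.4,-0.7,-0.63],[0.01,0.05,1]],
    [[-0.45,-0.67,-0.63],[0.01,0.05,1]],
    [[-0.51,-0.63,-0.63],[0.01,0.05,1]],
    [[-0.55,-0.58,-0.64],[0.01,0.05,1]],
  ],
)

```text
t: 39.05
eef_pos: [571.2, 149.4, 240.1]
tcp_rot: [3.14, 0.002, 2.723]
ft_force: [-0.1, 0.6, 0.1]
opening: 0.701
```

```bash
python3 -c "
from h import *
avg(3)
T=shot('side','s21.png');w=shot('wrist','w21.png');S=shot('scene','c21.png')
for n,q in(('side',T),('scene',S),('wrist',w)):
  for t in('wrench','wrench_grip','wrench_cradle','bolt_corner','bolt_head'):
    print(n,t,[(np.array(r['point']).round(1).tolist(),round(r['score'],2)) for r in env.tip_of(t,q)[:1]])
x,y,wd,h=170,200,160,120
cv2.imwrite('pics/s21z.png',cv2.resize(T['pixels'][y:y+h,x:x+wd],(800,600),interpolation=cv2.INTER_CUBIC))
"
```

```text
t 39.2 p [573.11 148.01 241.9 ] rpy [3.14 0.01 2.72] F [ 0.08 -0.49  0.61] M [ 0.04 -0.17  0.01]
side wrench [([662.4, 260.4, 11.2], 0.6)]
side wrench_grip [([527.4, 261.1, 65.5], 0.57)]
side wrench_cradle [([530.6, 259.2, -2.1], 0.83)]
side bolt_corner [([529.7, 258.4, -3.0], 0.67)]
side bolt_head [([540.4, 30.6, 54.1], 0.52)]
scene wrench [([662.6, 256.4, 12.9], 0.94)]
scene wrench_grip [([527.1, 259.2, 59.7], 0.8)]
scene wrench_cradle [([526.3, 259.1, -2.5], 0.97)]
scene bolt_corner [([543.3, 13.0, 67.5], 0.46)]
scene bolt_head [([534.9, 30.9, 56.5], 0.57)]
wrist wrench [([658.8, 258.6, 8.1], 0.64)]
wrist wrench_grip [([525.6, 260.6, 60.5], 0.88)]
wrist wrench_cradle [([528.2, 258.8, 3.4], 0.91)]
wrist bolt_corner [([546.2, 15.2, 63.1], 0.62)]
wrist bolt_head [([542.7, 29.5, 47.5], 0.67)]
```

View pics/w21.png

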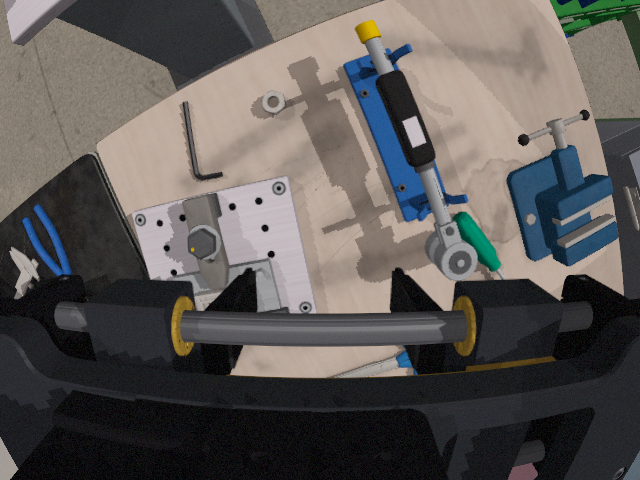

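View pics/s21z.png

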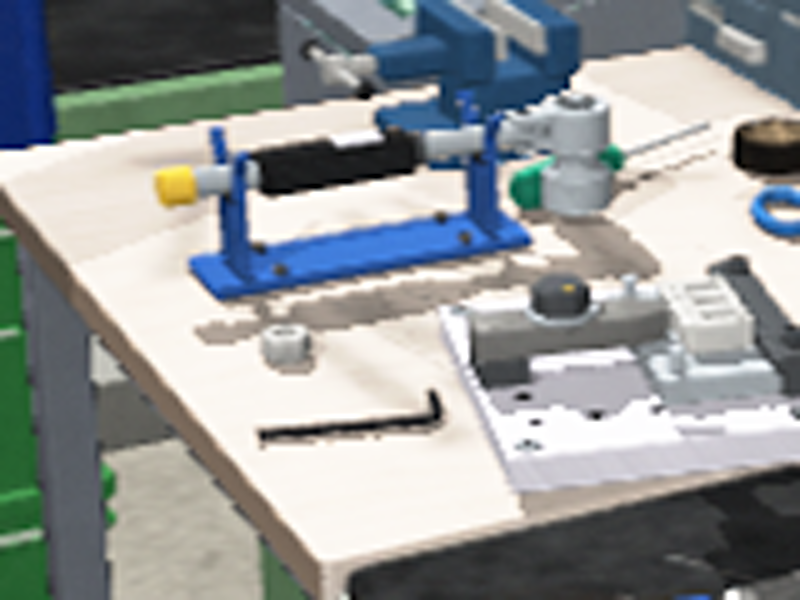

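```bash
python3 -c "
from h import *
w=shot('wrist')
im=w['pixels'].astype(int);b,g,r=im[...,0],im[...,1],im[...,2]
m=(r-b>60)&(g-b>40);m[:220]=0;m[275:]=0;m[:,:165]=0;m[:,230:]=0
ys,xs=np.nonzero(m);print(len(xs),xs.mean(),ys.mean());d=atz(w,(xs.mean(),ys.mean()),67,True);print(d, np.hypot(*(d[:2]-[548.2,21.2])))
v=d[:2]-[542,29.7];print(np.degrees(np.arctan2(v[1],v[0])),np.hypot(*v))
"
```

```text
14 191.71428571428572 249.5
[544.4   19.61  67.  ] 4.124587956710624
-76.64951819031131 10.372324459364549
```

```bash
python3 -c "
from h import *
w=shot('wrist');np.save('p22.npy',w)
for a,n in((-76.6,'b22.png'),(-92,'b22b.png')):
  hexov(w,(542.0,29.5),a,n,(165,212,75,60),sc=10,zs=((67,13.5),(64,15.59),(53,15.59)))
"
```

```text
(no output)
```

View pics/b22.png

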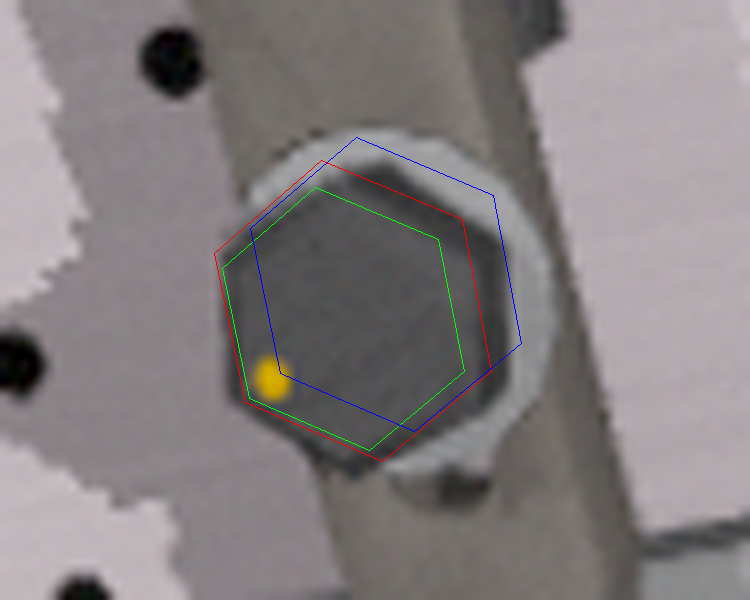

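View pics/b22b.png

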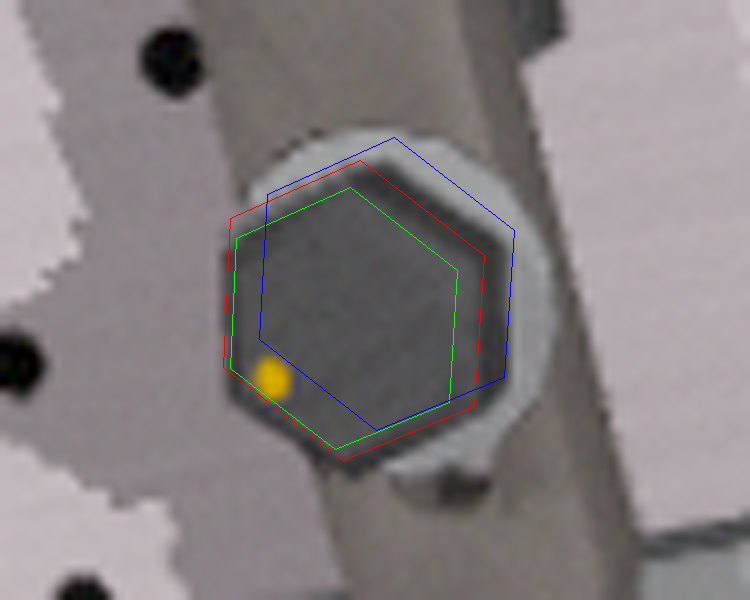

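```bash
python3 -c "
from h import *
p=np.load('p22.npy',allow_pickle=True).item()
pts=[(385,163),(500,228),(498,400),(350,472),(235,395),(228,240),(272,380)]
W=np.array([atz(p,(165+(x+.5)/10-.5,212+(y+.5)/10-.5),64 if i<6 else 67,True)[:2] for i,(x,y) in enumerate(pts)])
c=W[:6].mean(0);a=np.degrees(np.arctan2(*(W-c).T[::-1]));print(c,a,np.hypot(*(W-c).T))
"
```

```text
[543.05  30.55] [ 143.92   97.42   34.09  -34.34  -85.02 -143.25  -82.68] [16.04 17.51 15.9  16.38 16.89 16.15 11.03]
```

```bash
python3 -c "
from h import *
print(env.state()['t'],env.state()['qvel']);print(env.job_done())
"
```

```text
40.2 [-0.  0.  0. -0. -0.  0.]
the job is handed in; nothing more can be done
None
```

The bolt is tightened to the click, the wrench is back in its cradle and released, and I handed the job in at 40.2 s.

**Seating:** The socket went home with no contact force on the way down. It then met the washer at about 4.5 N, with the tool vertical.

**Tightening:** I turned clockwise until the torque at the pivot peaked at about 0.9 N m and dropped. The handle swung on by an estimated 0.10–0.12 rad while the head stood still, and I stopped there. The joint angle is worked out from arm position, not read directly.

**Lift-off:** The first two lifts cocked the socket on the bolt and the wrench tilted slightly in the pads, with pulls up to about 6 N. I lowered it flat, took the side loads off and eased it up with small turns. It then came free.

**Last checks:**
- **Bolt:** the hexagon fit shows it turned about 0.54 rad, so the corner moved about 8 mm. A rougher check put the dot's own movement at 4.1 mm. I trust the hexagon fit more, because that check assumed a bolt centre about 1.5 mm off.
- **Wrench:** in both forks, head to +x. The networks put its origin about 130–136 mm along x, within about 3 mm in y and at 8–13 mm height.
- **Other items:** those visible in the last pictures (pliers, nut, green screwdriver) look unmoved. I did not measure the pliers, caliper, screwdriver, spare insert, nut or brass drift individually.
- **Robot:** the arm was clear of everything and at rest.

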